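# Put the mending kit back into its foam blocks

## Task

Put the mending kit away: lay the brush and the marker flat in their slots, and stand the tall glue bottle and the loupe upright in their round pockets, each in the foam block cut to its shape and size and right down on the bottom. The bristle end of the brush belongs in the wider half of its slot; the marker may lie either way round. Leave the small bottle and the loose sherd on the white board where they are.

Things in the scene. Friction and masses are not known exactly. Their poses are not given: they have to be found in the camera images.
- brush_mid (a point): Centre of the dusting brush, which lies on the white work board (its top is 36 mm above the table), 7.5 mm above its underside, half-way along; 181 mm long, 15 mm thick, 30 g. Axes: y from the bristles to the handle's end; z up. The wooden handle, up to 14 mm wide, runs from y = -34 to +90 mm: grip it across x here; ferrule and pale bristles, up to 28 mm wide, lie from y = -90 to -34 mm.
- marker_mid (a point): Centre of the marker pen (white barrel, red cap), half-way up (8 mm above its underside). It lies on the white board; 135 mm long, 17 mm wide, 16 mm thick, round, 8 g. Axis y along the pen. Grip across it near the middle.
- bottle_mid (a point): Centre of the tall glue bottle (white, screw cap, blue band), half-way up (37.5 mm above its underside). It stands upright on the white board; round, 42 mm wide, 75 mm tall, 45 g; z up.
- loupe_mid (a point): Centre of the eye loupe (short black cylinder), half-way up (13.5 mm above its underside). It stands upright on the white board; 32 mm wide, 27 mm tall, 30 g; z up.
- brush_slot (a point): Dark foam on a pale board, fixed to the white board (pale floor shows). Block of the brush, 78 x 225 mm, 18 mm high. This point: middle of the slot's floor, 8 mm above the white board. z up, y along the slot. Slot 197 mm long and 10 mm deep: 42 mm wide over its -y half (bristles), 26 mm over its +y half (handle). At y = -25 to +25 mm the foam is cut away right across, for the fingers.
- marker_slot (a point): Dark foam on a pale board, fixed to the white board (pale floor shows). Block of the marker, 66 x 179 mm, 18 mm high. This point: middle of the slot's floor, 8 mm above the white board. z up, y along the slot. Slot 151 mm long, 31 mm wide throughout, 10 mm deep. At y = -25 to +25 mm the foam is cut away right across, for the fingers.
- bottle_pocket (a point): Dark foam on a pale board, fixed to the white board (pale floor shows). Block of the tall bottle, 84 x 84 mm, 20 mm high, with the larger round pocket, 58 mm wide and 12 mm deep. This point is the centre of the pocket's floor, 8 mm above the white board; z up.
- loupe_pocket (a point): Dark foam on a pale board, fixed to the white board (pale floor shows). Block of the loupe, 70 x 70 mm, 16 mm high, with the smaller round pocket, 46 mm wide and 8 mm deep. This point is the centre of the pocket's floor, 8 mm above the white board; z up.
- small_bottle_mid (a point): Centre of the small bottle (white, screw cap, yellowish band; 34 mm wide, 50 mm tall), half-way up. It stands upright on the white board, is not part of the kit and has no pocket: leave it alone.
- sherd_mid (a point): Centre of a pottery sherd, 53 x 45 mm, 18 mm high, lying alone on the white board at the robot's right, half-way up. Not part of the kit: leave it alone.

How it is judged:
By the outcome, as a careful person would: the job done as asked, in the order asked, and still so for the second after the job is handed in, with the robot touching nothing.
It also fails if it takes over 115 s, if anything falls off the work surface, if the arm or the gripper's body presses on something with over 40 N, if the wrist force passes 120 N, or if a joint passes its speed limit or range.

## Robot

A 6-joint arm with a two-finger parallel gripper is mounted at the origin on the work surface; the furniture and walls round the work are solid. World frame = base frame: x ahead of the robot, y to its left, z up, the work surface at z = 0. Lengths are in m, angles in rad, forces in N, time in s.
With the tool pointing down it reaches from about 0.25 to 0.8 m from the base axis. Payload 3.9 kg.
Tool frame: the origin (TCP) lies at the very end of the fingers, on their centre line; the grasp point (between the pads) lies behind it (manip.pinch_z is the z of the grasp point in the tool frame, in m); z points along the fingers, y is the direction in which the jaws open and shut (so a half turn about z gives the same grasp; the last joint's range is limited). The gripper opens to 85 mm and grips with 20 to 120 N. Pads are 22 mm wide; open, the fingers measure 114 mm over their backs; the gripper's body (76 mm by 85 mm) begins 54 mm behind the grasp point. The pads swing forward as they close: fully open they stand 13 mm farther back than shut.
Start: joints at [0, 0.26, -0.138, 1.173, 0, 1.571], TCP at [0.525, -0, 0.231] pointing down, gripper open.
Joint ranges: [-2.78, 2.78], [-0.83, 1.72], [-1.28, 1.37], [-1.9, 2.12], [-1.57, 1.48], [-3.14, 3.14]. Speed limits (rad/s): [2.57, 2.57, 3.14, 3.14, 3.14, 3.14].

## Interface

Orientations are given as a unit quaternion [w, x, y, z].
In Python, from workcell import readout, imaging, job, manip gives the robot as it stands.
- The arm moves only by the tool jog_arm, never from a script. Its argument "targets" is a list of rows, each an object of numbers: "x", "y", "z": the shift along the world's x, y, z in mm; "wx", "wy", "wz": the turn, a rotation vector about the world's x, y, z in degrees; "grip": the opening, from -1 (shut) to 1 (fully open). A call has 1 to 20 rows; each row shifts and turns the pose as measured when the row begins; what a row does not reach is not made up. A row lasts 1/8 s, in which the tool goes at most 62.5 mm and 10.7 degrees, less where a joint would pass 70% of its speed; a pose out of reach is approached as far as the arm can. A call is refused whole if a number of a shift passes 62.5 or a number of a turn 10.7, either way. A call with a gripper value outside its range is refused whole. The fingers move at their own pace and stop on an object; "newtons" is the grip in N (left out, the last holds). Time passes only in rows, so rows that do not move let the fingers close. It gives the time, the measured TCP pose, the force and the opening at its end, in the units of the state.
- readout.get_obs(): the state, without advancing time (a new reading comes with each control period).
- imaging.capture(name): name is "scene" or "side" or "wrist"; returns the picture (420x560x3 uint8, red, green, blue); there is no depth.
- imaging.calibration(name): a dict with "intrinsics" (3x3 intrinsics, pixels), "world_from_camera" (4x4, takes a point from camera to world coordinates). Camera axes: x right, y down, z forward; pixel columns grow to the right and rows downward; lengths in m; the calibration is good to about 2 mm. A picture is of the moment at which its call begins: read the wrist's pose just before it. calibration takes no time and is no camera call; for the wrist camera it gives the pose at the moment of the call.
- job.job_done(): hands the job in, once; it reports no verdict.
The state is a dict: "time_s": time; "qpos": joint angles; "qvel": joint speeds; "joint_torque": joint torques, N m; "position": TCP position; "tool_rot": TCP orientation; "contact_force": force on the tool from outside, world axes, zero at the start; "ft_torque": the same for the moment, N m; "grip_width": opening from 0.0 (shut) to 1.0 (fully open).
Only numpy, scipy, OpenCV 4.12 (cv2) and the standard library are available. Lean on these libraries where they do the work, as an engineer would, in place of code of your own. Each camera call takes 0.05 s, during which the arm holds its last target.

## Working session

There is one attempt and no reset: what is moved stays moved. The work goes in short steps, Python scripts to look and compute and a tool call to move; the robot and the scene stay as the last step left them, time stands still between calls to the robot, and variables do not carry over. Pictures are saved under pics/ and viewed, and the job is handed in when it is done.

Besides the shell and the picture viewer there is one more tool, called after ">>>" as name(argument=value, ...), one argument or row to a line, values as JSON. jog_arm: Moves the arm, as the interface text tells. Its arguments: {"type":"object","properties":{"targets":{"type":"array","items":{"type":"object","properties":{"x":{"type":"number"},"y":{"type":"number"},"z":{"type":"number"},"wx":{"type":"number"},"wy":{"type":"number"},"wz":{"type":"number"},"grip":{"type":"number"}}}},"newtons":{"type":"number"}},"required":["targets"]}

```bash
ls; mkdir -p pics; python3 - <<'E'
from workcell import readout, imaging, job, manip
import cv2
print(readout.get_obs()); print(manip.pinch_z, dir(manip))
for n in ["scene","side","wrist"]:
    c=imaging.calibration(n); print(n,c)
    cv2.imwrite(f"pics/{n}0.png",imaging.capture(n)[:,:,::-1])
E
```

```text
pics
{'time_s': 0.0, 'qpos': array([-2.41423411e-05,  2.60678274e-01, -1.39378166e-01,  1.17270260e+00,
       -2.46255425e-05,  1.57078421e+00]), 'qvel': array([-0.0002889 ,  0.00103836, -0.00034458, -0.00105185,  0.00067988,
       -0.0021431 ]), 'joint_torque': array([-3.22425103e-04, -4.05677426e+01,  2.53926122e+01,  1.89446745e-02,
       -4.02533055e-05,  2.61086342e-05]), 'position': array([ 5.24313609e-01, -2.05481818e-05,  2.30464478e-01]), 'tool_rot': array([-6.85228614e-04,  7.07110683e-01,  7.07102198e-01, -7.02616331e-04]), 'contact_force': array([-0.48049666,  0.35581044, -0.63826757]), 'ft_torque': array([ 0.01811232, -0.02880131, -0.00124173]), 'grip_width': 1.0037956643584802}
-0.0187 ['Unreachable', '__class__', '__delattr__', '__dict__', '__dir__', '__doc__', '__eq__', '__format__', '__ge__', '__getattribute__', '__getstate__', '__gt__', '__hash__', '__init__', '__init_subclass__', '__le__', '__lt__', '__module__', '__ne__', '__new__', '__reduce__', '__reduce_ex__', '__repr__', '__setattr__', '__sizeof__', '__str__', '__subclasshook__', '__weakref__', 'pinch_z']
s
[... 722 characters left out ...]
.37441452,  0.8769174 , -1.18245237],
       [ 0.00190371, -0.91991299, -0.39211793,  0.62413152],
       [ 0.        ,  0.        ,  0.        ,  1.        ]])}
wrist {'intrinsics': array([[358.43522823,   0.        , 277.47581733],
       [  0.        , 358.43522823, 208.77989935],
       [  0.        ,   0.        ,   1.        ]]), 'world_from_camera': array([[ 9.99998690e-01, -4.50991642e-04, -1.55463841e-03,
         5.24954122e-01],
       [-8.89691647e-04, -9.55463880e-01, -2.95106729e-01,
         7.55021403e-02],
       [-1.35231018e-03,  2.95107726e-01, -9.55463030e-01,
         3.72483701e-01],
       [ 0.00000000e+00,  0.00000000e+00,  0.00000000e+00,
         1.00000000e+00]])}
```

View pics/scene0.png

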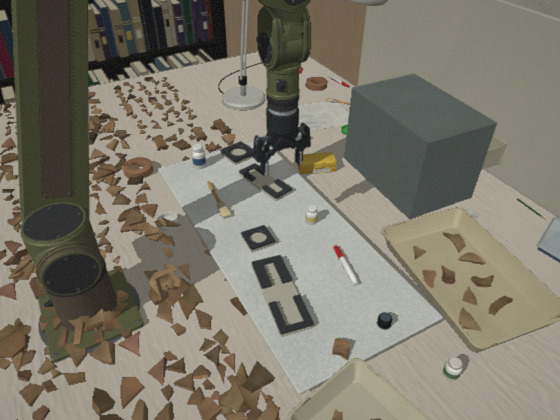

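View pics/side0.png

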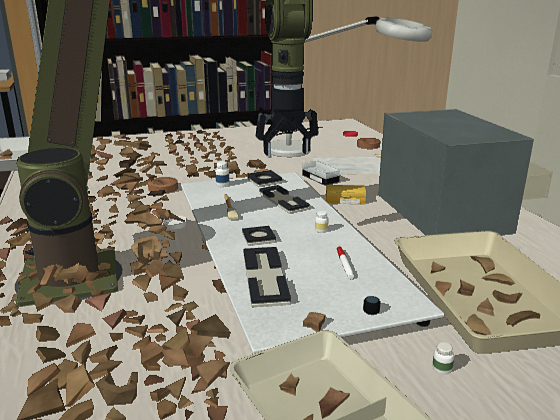

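View pics/wrist0.png

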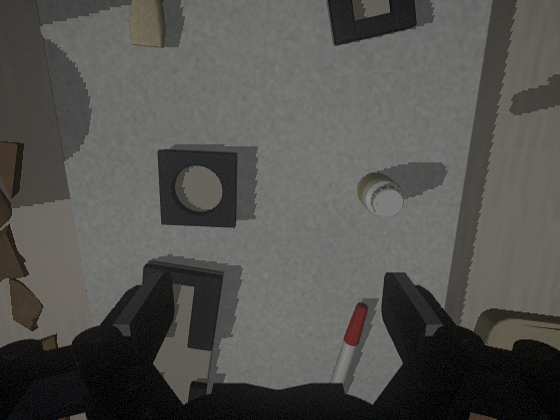

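```bash
cat > h.py <<'E'
from workcell import readout, imaging, job, manip
import numpy as np, cv2
def ray(c,uv,z):
    K=c["intrinsics"];T=c["world_from_camera"]
    uv=np.atleast_2d(uv).astype(float)
    d=np.c_[(uv[:,0]-K[0,2])/K[0,0],(uv[:,1]-K[1,2])/K[1,1],np.ones(len(uv))]@T[:3,:3].T
    o=T[:3,3]; s=(z-o[2])/d[:,2]
    return o+s[:,None]*d
def proj(c,P):
    K=c["intrinsics"];T=c["world_from_camera"]
    p=(np.atleast_2d(P)-T[:3,3])@T[:3,:3]; p=p@K.T
    return p[:,:2]/p[:,2:]
def snap(n,fn):
    c=imaging.calibration(n); im=imaging.capture(n)[:,:,::-1].copy(); cv2.imwrite(f"pics/{fn}.png",im); np.savez(f"pics/{fn}.npz",intrinsics=c["intrinsics"],world_from_camera=c["world_from_camera"]); return c,im
def load(fn): return dict(np.load(f"pics/{fn}.npz")),cv2.imread(f"pics/{fn}.png")
E
python3 - <<'E'
from h import *
np.set_printoptions(precision=3,suppress=True)
for n,L in {"scene":{"bot":((199,156),.07),"blkfar":((238,152),.05),"slotfar":((265,180),.05),"brush":((219,200),.043),"small":((311,215),.06),"blknear":((259,238),.05),"slotnear":((281,293),.05),"marker":((345,264),.044),"loupe":((384,320),.05),"sherd":((342,347),.045),"board":((160,170),.036),"board2":((300,370),.036),"board3":((435,320),.036)},
 "side":{"bot":((222,174),.07),"blkfar":((264,178),.05),"brush":((231,207),.043),"slotfar":((285,197),.05),"slotnear":((266,273),.05),"marker":((345,262),.044),"loupe":((371,305),.05)}}.items():
    c=imaging.calibration(n)
    for k,(uv,z) in L.items(): print(n,k,ray(c,uv,z)[0])
E
```

```text
scene bot [0.448 0.406 0.07 ]
scene blkfar [0.581 0.395 0.05 ]
scene slotfar [0.586 0.212 0.05 ]
scene brush [0.425 0.198 0.043]
scene small [ 0.614 -0.008  0.06 ]
scene blknear [ 0.45  -0.011  0.05 ]
scene slotnear [ 0.408 -0.204  0.05 ]
scene marker [ 0.598 -0.196  0.044]
scene loupe [ 0.571 -0.383  0.05 ]
scene sherd [ 0.451 -0.393  0.045]
scene board [0.324 0.441 0.036]
scene board2 [ 0.348 -0.391  0.036]
scene board3 [ 0.68  -0.431  0.036]
side bot [0.444 0.402 0.07 ]
side blkfar [0.575 0.381 0.05 ]
side brush [0.425 0.194 0.043]
side slotfar [0.588 0.205 0.05 ]
side slotnear [ 0.411 -0.206  0.05 ]
side marker [ 0.597 -0.201  0.044]
side loupe [ 0.57  -0.387  0.05 ]
```

>>> jog_arm(
  targets=[
    {"y": -60,"z": 50},
    {"y": -60,"z": 50},
    {"y": -60},
    {"y": -60},
    {},
  ],
)

```text
invalid input at $.targets[0]: expected keys x, y, z, wx, wy, wz, grip
```

```bash
python3 - <<'E'
from h import *
print(readout.get_obs()["position"],readout.get_obs()["time_s"])
snap("wrist","w1")
E
```

```text
[5.24465070e-01 8.52778810e-06 2.30631633e-01] 0.15
```

View pics/w1.png

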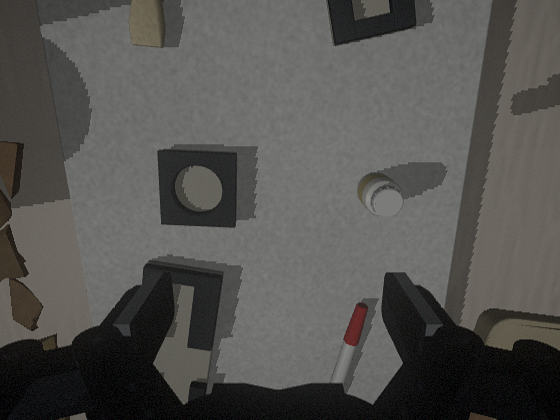

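>>> jog_arm(
  targets=[
    {"x": 0,"y": -60,"z": 50,"wx": 0,"wy": 0,"wz": 0,"grip": 1},
    {"x": 0,"y": -60,"z": 50,"wx": 0,"wy": 0,"wz": 0,"grip": 1},
    {"x": 0,"y": -60,"z": 0,"wx": 0,"wy": 0,"wz": 0,"grip": 1},
    {"x": 0,"y": -60,"z": 0,"wx": 0,"wy": 0,"wz": 0,"grip": 1},
    {"x": 0,"y": -60,"z": 0,"wx": 0,"wy": 0,"wz": 0,"grip": 1},
    {"x": 0,"y": 0,"z": 0,"wx": 0,"wy": 0,"wz": 0,"grip": 1},
  ],
)

```text
time_s: 0.95
position: [0.5235, -0.2862, 0.3137]
tool_rot: [-0.001, 0.706, 0.709, -0.001]
contact_force: [0.1, 0.1, 0.1]
grip_width: 1.0
```

```bash
python3 - <<'E'
from h import *
print(readout.get_obs()["position"],readout.get_obs()["time_s"])
snap("wrist","w2")
E
```

```text
[ 0.52349751 -0.28618762  0.31372257] 0.95
```

View pics/w2.png

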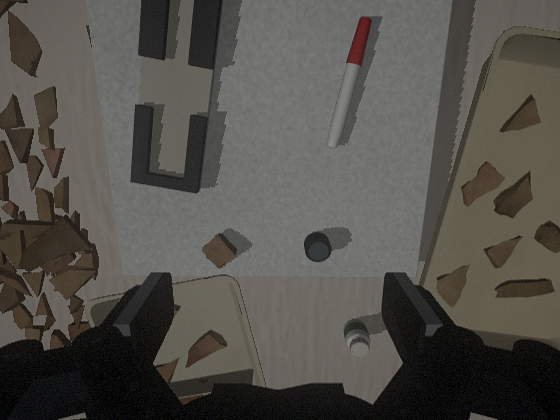

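>>> jog_arm(
  targets=[
    {"x": 0,"y": 60,"z": 20,"wx": 0,"wy": 0,"wz": 0,"grip": 1},
    {"x": 0,"y": 60,"z": 10,"wx": 0,"wy": 0,"wz": 0,"grip": 1},
    {"x": 0,"y": 0,"z": 0,"wx": 0,"wy": 0,"wz": 0,"grip": 1},
  ],
)

```text
time_s: 1.38
position: [0.5226, -0.1588, 0.3434]
tool_rot: [-0.003, 0.705, 0.709, -0.001]
contact_force: [0.5, -0.4, 0.2]
grip_width: 1.0
```

```bash
python3 - <<'E'
from h import *
snap("wrist","w3")
E
```

```text
(no output)
```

View pics/w3.png

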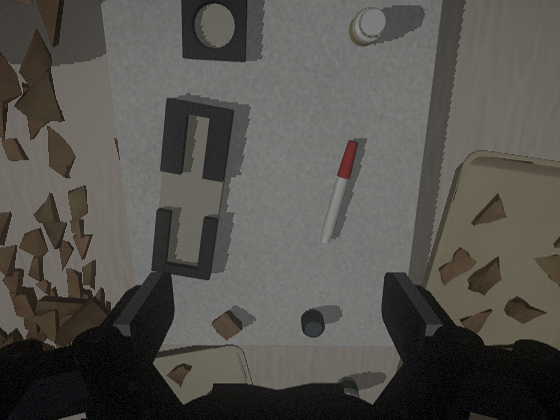

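>>> jog_arm(
  targets=[
    {"x": 0,"y": 60,"z": 0,"wx": 0,"wy": 0,"wz": 0,"grip": 1},
    {"x": 0,"y": 60,"z": 0,"wx": 0,"wy": 0,"wz": 0,"grip": 1},
    {"x": 0,"y": 60,"z": 0,"wx": 0,"wy": 0,"wz": 0,"grip": 1},
    {"x": 0,"y": 60,"z": 0,"wx": 0,"wy": 0,"wz": 0,"grip": 1},
    {"x": 0,"y": 60,"z": 0,"wx": 0,"wy": 0,"wz": 0,"grip": 1},
    {"x": 0,"y": 20,"z": 0,"wx": 0,"wy": 0,"wz": 0,"grip": 1},
    {"x": 0,"y": 0,"z": 0,"wx": 0,"wy": 0,"wz": 0,"grip": 1},
  ],
)

```text
time_s: 2.3
position: [0.522, 0.1655, 0.3392]
tool_rot: [-0.003, 0.707, 0.708, -0.003]
contact_force: [-0.0, -0.3, 0.3]
grip_width: 1.001
```

```bash
python3 - <<'E'
from h import *
snap("wrist","w4")
E
```

```text
(no output)
```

View pics/w4.png

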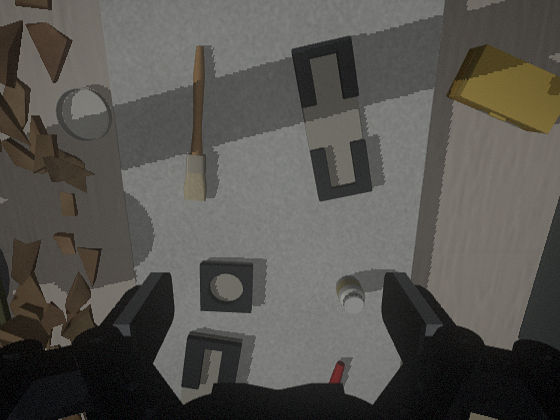

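>>> jog_arm(
  targets=[
    {"x": 0,"y": 60,"z": 0,"wx": 0,"wy": 0,"wz": 0,"grip": 1},
    {"x": 0,"y": 60,"z": 0,"wx": 0,"wy": 0,"wz": 0,"grip": 1},
    {"x": 0,"y": 30,"z": 0,"wx": 0,"wy": 0,"wz": 0,"grip": 1},
    {"x": 0,"y": 0,"z": 0,"wx": 0,"wy": 0,"wz": 0,"grip": 1},
  ],
)

```text
time_s: 2.85
position: [0.5246, 0.3106, 0.3386]
tool_rot: [-0.001, 0.711, 0.703, -0.004]
contact_force: [0.6, -0.4, -0.4]
grip_width: 0.999
```

```bash
python3 - <<'E'
from h import *
snap("wrist","w5")
E
```

```text
(no output)
```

View pics/w5.png

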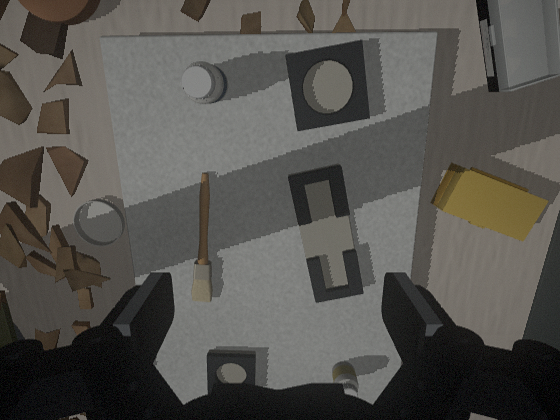

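```bash
cat > m.py <<'E'
from h import *
np.set_printoptions(precision=4,suppress=True)
def foam(fn,th=60):
    c,im=load(fn)
    g=cv2.cvtColor(im,cv2.COLOR_BGR2GRAY)
    m=(g<th).astype(np.uint8)
    n,l,st,ce=cv2.connectedComponentsWithStats(m,connectivity=4)
    for i in range(1,n):
        if 500<st[i,4]<12000: 
            print(fn,i,st[i],ce[i], g[l==i].mean())
for f in ["w3","w4","w5"]:
    for th in (45,55): print(th); foam(f,th)
E
python3 m.py
python3 - <<'E'
import cv2
a=cv2.imread("pics/w3.png")[80:300,130:380]; b=cv2.imread("pics/w5.png")[20:320,170:400]
cv2.imwrite("pics/c3.png",cv2.resize(a,None,fx=2.7,fy=2.7,interpolation=0));cv2.imwrite("pics/c5.png",cv2.resize(b,None,fx=2,fy=2,interpolation=0))
E
```

```text
45
w3 3 [ 182    0   65   62 2229] [214.4056  30.2337] 37.713772992373265
w3 78 [ 167   99   67   83 2405] [203.7796 137.8915] 40.51975051975052
w3 243 [  6 246  32  70 501] [ 22.7046 284.4152] 36.83433133732535
55
w3 3 [ 36   0  28  47 681] [51.6843 16.2819] 42.31571218795889
w3 4 [ 181    0   66   62 2451] [214.1506  31.7279] 38.52141982864137
w3 14 [  14   28   51   94 1748] [35.488  74.1213] 46.25228832951945
w3 29 [  0  52  22  88 844] [ 7.1979 87.8839] 46.670616113744074
w3 51 [ 160   98   74   84 3621] [196.1306 137.1085] 42.212372272852804
45
w4 5 [  6  21  24  71 674] [14.4911 59.0519] 34.00741839762611
w4 35 [ 292   36   67   72 2247] [325.5229  68.6587] 33.79973297730307
55
w4 3 [   0   21   31  104 1337] [12.4099 57.8586] 39.99476439790576
w4 16 [ 292   36   67   75 2399] [324.9383  68.2247] 34.69278866194247
w4 96 [ 33 134  53  48 676] [ 58.1568 161.9467] 46.989644970414204
w4 114 [ 310  139   62   62 1836] [342.0997 172.7184] 47.326797385620914
w4 197 [ 11 239  32  57 815] [ 25.0638 263.5951] 48.10674846625767
w4 214 [ 200  261   53   52 1802] [225.6593 286.4345] 45.160377358490564
45
w5 2 [  20    0   80   59 1343] [54.8838 28.5458] 37.91660461653016
w5 29 [ 299   41   70   85 1895] [344.1055  78.1404] 40.71820580474934
w5 262 [ 288  165   62   60 1740] [318.3368 190.9575] 35.60057471264368
55
w5 2 [  20    0   80   59 1835] [52.5177 30.873 ] 40.06811989100817
w5 56 [ 285   40   85   91 3759] [328.7832  84.506 ] 43.221069433359936
w5 127 [ 21 147  30  88 798] [ 36.6642 182.4261] 43.32832080200501
w5 168 [ 288  165   62   61 1825] [318.1321 190.954 ] 36.248219178082195
w5 286 [ 52 225  58  67 708] [ 73.8983 260.8616] 44.40677966101695
w5 303 [ 307  249   56   53 1429] [335.8586 278.1645] 47.139958012596225
```

View pics/c3.png

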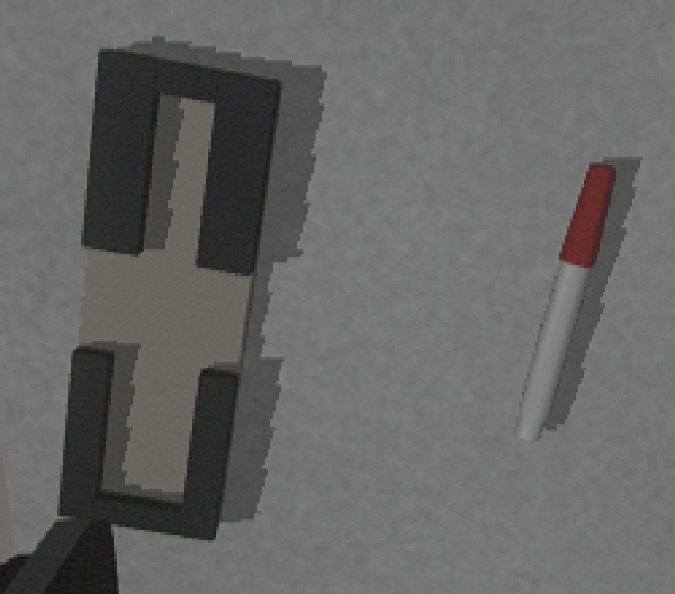

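View pics/c5.png

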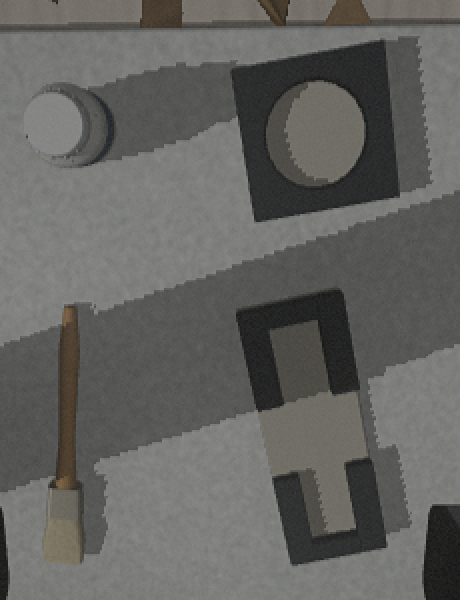

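```bash
cat > m2.py <<'E'
from h import *
np.set_printoptions(precision=4,suppress=True)
def corners(fn,P,z,off=(0,0),s=1):
    c,_=load(fn); P=(np.array(P,float)+.5)/s-.5+np.array(off)
    W=ray(c,P,z)[:,:2]
    e=np.linalg.norm(np.roll(W,-1,0)-W,axis=1)
    ax=(W[0]+W[1]-W[2]-W[3])/2
    print(fn,"c",W.mean(0),"edges",e,"axis deg",np.degrees(np.arctan2(ax[1],ax[0]))); return W
print("brush slot");corners("w3",[(100,49),(280,81),(216,539),(60,516)],.054,(130,80),2.7)
print("marker slot");corners("w5",[(236,311),(342,289),(386,546),(292,564)],.054,(170,20),2)
print("bottle blk");corners("w5",[(232,69),(384,40),(399,196),(255,221)],.056,(170,20),2)
print("loupe blk");corners("w1",[(159,150),(237,153),(235,227),(162,224)],.052)
def pt(fn,uv,z): c,_=load(fn); return ray(c,uv,z)[0]
def mask(fn,lo,hi,roi):
    c,im=load(fn); h=cv2.cvtColor(im,cv2.COLOR_BGR2HSV); m=cv2.inRange(h,lo,hi); k=np.zeros_like(m); x0,y0,x1,y1=roi; k[y0:y1,x0:x1]=m[y0:y1,x0:x1]; return c,im,k
# floors of pockets: pale region (rim circle at top = union light+shadowed)
def inner(fn,roi,z,th):
    c,im=load(fn); g=cv2.cvtColor(im,cv2.COLOR_BGR2GRAY); x0,y0,x1,y1=roi
    m=np.zeros_like(g); m[y0:y1,x0:x1]=(g[y0:y1,x0:x1]>th)*255
    n,l,st,ce=cv2.connectedComponentsWithStats(m); i=1+np.argmax(st[1:,4])
    ct=max(cv2.findContours((l==i).astype(np.uint8),0,1)[0],key=len)[:,0]
    W=ray(c,ct,z)[:,:2]; (ctr,r)=cv2.minEnclosingCircle((W*1000).astype(np.float32)); print("circle",fn,ctr,2*r)
inner("w5",(300,50,356,120),.056,58)
inner("w1",(168,160,228,215),.052,58)
E
python3 m2.py
```

```text
brush slot
w3 c [ 0.4125 -0.199 ] edges [0.0775 0.2228 0.0773 0.2235] axis deg 80.10338743424174
marker slot
w5 c [0.5854 0.2145] edges [0.0648 0.1782 0.0642 0.1789] axis deg 101.93079499245044
bottle blk
w5 c [0.581  0.3963] edges [0.0831 0.0829 0.0835 0.0826] axis deg 99.1152650603727
loupe blk
w1 c [ 0.4517 -0.005 ] edges [0.0695 0.0704 0.0692 0.0701] axis deg 86.59328473533607
circle w5 (579.72265625, 396.00885009765625) 56.37581253051758
circle w1 (451.70880126953125, -4.114014625549316) 44.54375457763672
```

```bash
python3 - <<'E'
from h import *
a=cv2.imread("pics/w2.png")[220:270,290:360]; cv2.imwrite("pics/c2.png",cv2.resize(a,None,fx=8,fy=8,interpolation=0))
E
cat > m3.py <<'E'
from m2 import pt
from h import *
def P(fn,uv,off,s,z): return pt(fn,(np.array(uv)+.5)/s-.5+np.array(off),z)
print('---')
for n,fn,a,b,off,s,z in [("brush","w5",(63,562),(69.5,306),(170,20),2,.0435),("marker","w3",(528,437),(600,165),(130,80),2.7,.044)]:
    A=P(fn,a,off,s,z)[:2];B=P(fn,b,off,s,z)[:2];d=B-A
    print(n,(A+B)/2,"len",np.linalg.norm(d),"deg",np.degrees(np.arctan2(d[1],d[0])))
print("brush @ w4", pt("w4",(200,46),.0435),pt("w4",(194,200),.0435))
print("bottle", P("w5",(54,123),(170,20),2,.111))
E
python3 m3.py | sed -n '/---/,$p'
```

```text
---
brush [0.4233 0.2071] len 0.1815930558596522 deg 84.37617696350374
marker [ 0.5986 -0.1973] len 0.13462734076125651 deg 78.63369993138181
brush @ w4 [0.4331 0.2966 0.0435] [0.414  0.1171 0.0435]
bottle [0.4459 0.4017 0.111 ]
```

View pics/c2.png

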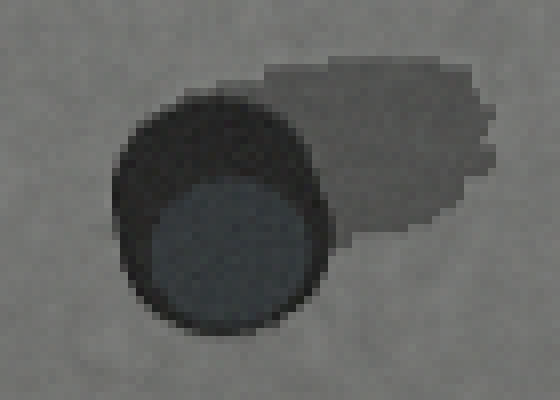

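```bash
cat > d.py <<'E'
import sys
from h import *
from scipy.spatial.transform import Rotation as R
np.set_printoptions(precision=2,suppress=True)
x,y,z,th=map(float,sys.argv[1:5])
o=readout.get_obs(); p=o["position"]; q=o["tool_rot"]
cur=R.from_quat([q[1],q[2],q[3],q[0]])
t=np.radians(th); X=np.array([np.cos(t),np.sin(t),0]);Y=np.array([np.sin(t),-np.cos(t),0])
des=R.from_matrix(np.c_[X,Y,[0,0,-1]])
print("d mm",(np.array([x,y,z])-p)*1000,"rot",np.degrees((des*cur.inv()).as_rotvec()),"t",o["time_s"],"grip",o["grip_width"]*85,"F",o["contact_force"],"q6",o["qpos"][5])
E
python3 d.py .4235 .207 .12 84.4
```

```text
d mm [-101.07 -102.46 -218.73] rot [ 0.26 -0.44 -4.88] t 2.9 grip 84.79625878665529 F [-0.12  0.16  0.11] q6 2.1166366309155813
```

>>> jog_arm(
  targets=[
    {"x": -25,"y": -25,"z": -50,"wx": 0,"wy": 0,"wz": -2,"grip": 0.3},
    {"x": -25,"y": -25,"z": -50,"wx": 0,"wy": 0,"wz": -2,"grip": 0.3},
    {"x": -25,"y": -25,"z": -50,"wx": 0,"wy": 0,"wz": -1,"grip": 0.3},
    {"x": -20,"y": -20,"z": -40,"wx": 0,"wy": 0,"wz": 0,"grip": 0.3},
    {"x": -5,"y": -7,"z": -20,"wx": 0,"wy": 0,"wz": 0,"grip": 0.3},
    {"x": 0,"y": 0,"z": 0,"wx": 0,"wy": 0,"wz": 0,"grip": 0.3},
  ],
)

```text
time_s: 3.65
position: [0.4227, 0.192, 0.1262]
tool_rot: [0.002, 0.748, 0.664, -0.002]
contact_force: [0.3, -0.5, 0.1]
grip_width: 0.648
```

```bash
python3 d.py .4235 .207 .12 84.4; python3 -c "
from h import *
snap('wrist','w6')"
```

```text
d mm [ 0.75 15.05 -6.23] rot [ 0.33 -0.02  1.25] t 3.65 grip 55.0767387849696 F [ 0.29 -0.48  0.1 ] q6 2.1200321837291707
```

View pics/w6.png

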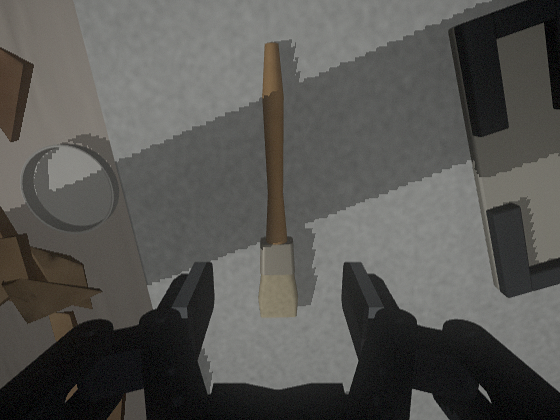

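```bash
python3 - <<'E'
from m2 import pt
a=pt("w6",(272,43),.0435);b=pt("w6",(278,317),.0435);print("==",(a+b)/2,b-a)
E
```

```text
brush slot
w3 c [ 0.4125 -0.199 ] edges [0.0775 0.2228 0.0773 0.2235] axis deg 80.10338743424174
marker slot
w5 c [0.5854 0.2145] edges [0.0648 0.1782 0.0642 0.1789] axis deg 101.93079499245044
bottle blk
w5 c [0.581  0.3963] edges [0.0831 0.0829 0.0835 0.0826] axis deg 99.1152650603727
loupe blk
w1 c [ 0.4517 -0.005 ] edges [0.0695 0.0704 0.0692 0.0701] axis deg 86.59328473533607
circle w5 (579.72265625, 396.00885009765625) 56.37581253051758
circle w1 (451.70880126953125, -4.114014625549316) 44.54375457763672
== [0.4234 0.2063 0.0435] [-0.0183 -0.1809 -0.    ]
```

>>> jog_arm(
  targets=[
    {"x": 0,"y": 15,"z": -30,"wx": 0,"wy": 0,"wz": 1,"grip": 0.1},
    {"x": 0,"y": 0,"z": -20,"wx": 0,"wy": 0,"wz": 0,"grip": 0.1},
    {"x": 0,"y": 0,"z": 0,"wx": 0,"wy": 0,"wz": 0,"grip": 0.1},
  ],
)

```text
time_s: 4.08
position: [0.4304, 0.209, 0.0812]
tool_rot: [0.004, 0.743, 0.669, 0.004]
contact_force: [0.4, 0.1, 0.3]
grip_width: 0.549
```

```bash
python3 d.py .4235 .207 .039 84.4
```

```text
d mm [ -6.88  -2.05 -42.19] rot [0.01 0.69 0.4 ] t 4.075 grip 46.63356906387583 F [0.41 0.08 0.28] q6 2.1313983082886487
```

>>> jog_arm(
  targets=[
    {"x": -6,"y": -2,"z": -20,"wx": 0,"wy": 0.5,"wz": 0.5,"grip": -0.1},
    {"x": 0,"y": 0,"z": -10,"wx": 0,"wy": 0,"wz": 0,"grip": -0.1},
    {"x": 0,"y": 0,"z": 0,"wx": 0,"wy": 0,"wz": 0,"grip": -0.1},
    {"x": 0,"y": 0,"z": 0,"wx": 0,"wy": 0,"wz": 0,"grip": -0.1},
  ],
)

```text
time_s: 4.58
position: [0.4308, 0.2093, 0.0561]
tool_rot: [0.003, 0.741, 0.672, 0.007]
contact_force: [0.8, 1.1, -0.6]
grip_width: 0.45
```

```bash
python3 d.py .4235 .207 .039 84.4
```

```text
d mm [ -7.34  -2.27 -17.09] rot [-0.26  0.79 -0.02] t 4.575 grip 38.28530817392273 F [ 0.81  1.06 -0.58] q6 2.121576161430556
```

>>> jog_arm(
  targets=[
    {"x": -7,"y": -2,"z": -8,"wx": 0,"wy": 0.8,"wz": 0,"grip": -0.1},
    {"x": 0,"y": 0,"z": 0,"wx": 0,"wy": 0,"wz": 0,"grip": -0.1},
  ],
)

```text
time_s: 4.82
position: [0.4241, 0.2075, 0.0486]
tool_rot: [-0.002, 0.741, 0.672, 0.002]
contact_force: [1.4, -0.6, 0.4]
grip_width: 0.45
```

```bash
python3 d.py .4235 .207 .039 84.4
```

```text
d mm [-0.59 -0.48 -9.57] rot [-0.31  0.02 -0.02] t 4.825 grip 38.22243572631452 F [ 1.43 -0.58  0.35] q6 2.12011972592082
```

>>> jog_arm(
  targets=[
    {"x": -0.5,"y": -0.5,"z": -9,"wx": 0,"wy": 0,"wz": 0,"grip": -0.1},
    {"x": 0,"y": 0,"z": 0,"wx": 0,"wy": 0,"wz": 0,"grip": -0.5},
    {"x": 0,"y": 0,"z": 0,"wx": 0,"wy": 0,"wz": 0,"grip": -1},
    {"x": 0,"y": 0,"z": 0,"wx": 0,"wy": 0,"wz": 0,"grip": -1},
    {"x": 0,"y": 0,"z": 0,"wx": 0,"wy": 0,"wz": 0,"grip": -1},
    {"x": 0,"y": 0,"z": 0,"wx": 0,"wy": 0,"wz": 0,"grip": -1},
  ],
  newtons=25,
)

```text
time_s: 5.58
position: [0.4239, 0.2071, 0.0392]
tool_rot: [-0.002, 0.741, 0.672, 0.002]
contact_force: [-0.2, -0.8, -0.4]
grip_width: 0.151
```

```bash
python3 d.py .4235 .207 .039 84.4;python3 -c "
from h import *
snap('wrist','w7')"
```

```text
d mm [-0.36 -0.12 -0.2 ] rot [-0.32  0.06 -0.02] t 5.575 grip 12.82621647895066 F [-0.25 -0.79 -0.41] q6 2.11964292205468
```

View pics/w7.png

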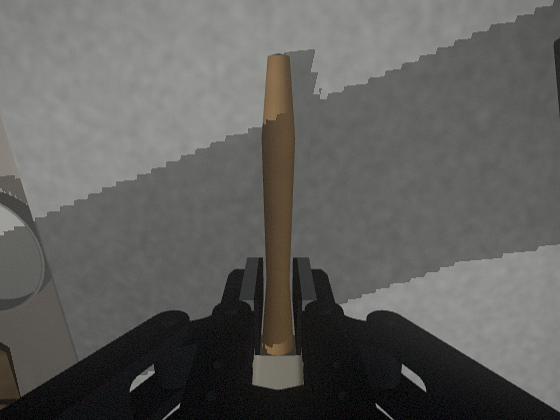

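>>> jog_arm(
  targets=[
    {"x": 0,"y": 0,"z": 40,"wx": 0,"wy": 0,"wz": 0,"grip": -1},
    {"x": 0,"y": -20,"z": 40,"wx": 0,"wy": 0,"wz": -1,"grip": -1},
    {"x": 0,"y": -45,"z": 10,"wx": 0,"wy": 0,"wz": -1,"grip": -1},
    {"x": 0,"y": -60,"z": 0,"wx": 0,"wy": 0,"wz": -1,"grip": -1},
    {"x": -3,"y": -60,"z": 0,"wx": 0,"wy": 0,"wz": -1,"grip": -1},
    {"x": -3,"y": -60,"z": 0,"wx": 0,"wy": 0,"wz": 0,"grip": -1},
    {"x": -3,"y": -60,"z": 0,"wx": 0,"wy": 0,"wz": 0,"grip": -1},
    {"x": 0,"y": -50,"z": 0,"wx": 0,"wy": 0,"wz": 0,"grip": -1},
    {"x": 0,"y": -30,"z": 0,"wx": 0,"wy": 0,"wz": 0,"grip": -1},
    {"x": 0,"y": -10,"z": 0,"wx": 0,"wy": 0,"wz": 0,"grip": -1},
    {"x": 0,"y": 0,"z": 0,"wx": 0,"wy": 0,"wz": 0,"grip": -1},
  ],
)

```text
time_s: 7.0
position: [0.4155, -0.1992, 0.1329]
tool_rot: [0.001, 0.763, 0.646, 0.005]
contact_force: [-0.1, -0.3, -0.8]
grip_width: 0.153
```

```bash
python3 d.py .4125 -.199 .08 80.1
```

```text
d mm [ -2.95   0.21 -52.89] rot [-0.3   0.54 -0.37] t 7.0 grip 13.038533512882161 F [-0.07 -0.34 -0.76] q6 1.2839332861847994
```

>>> jog_arm(
  targets=[
    {"x": -3,"y": 0,"z": -30,"wx": -0.3,"wy": 0.5,"wz": -0.4,"grip": -1},
    {"x": 0,"y": 0,"z": -12,"wx": 0,"wy": 0,"wz": 0,"grip": -1},
    {"x": 0,"y": 0,"z": 0,"wx": 0,"wy": 0,"wz": 0,"grip": -1},
  ],
)

```text
time_s: 7.38
position: [0.4128, -0.1961, 0.0904]
tool_rot: [-0.0, 0.764, 0.645, 0.001]
contact_force: [0.1, 0.4, -0.1]
grip_width: 0.152
```

```bash
python3 d.py .4125 -.199 .0475 80.1;python3 -c "
from h import *
snap('wrist','w8')
_,a=snap('side','s8'); cv2.imwrite('pics/s8c.png',cv2.resize(a[210:330,200:340],None,fx=4,fy=4))"
```

```text
d mm [ -0.33  -2.88 -42.9 ] rot [-0.07  0.06 -0.21] t 7.375 grip 12.883452203886852 F [ 0.06  0.42 -0.12] q6 1.2953301339716836
```

View pics/w8.png

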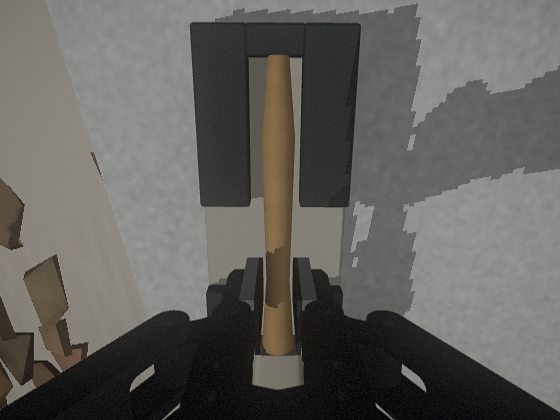

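View pics/s8c.png

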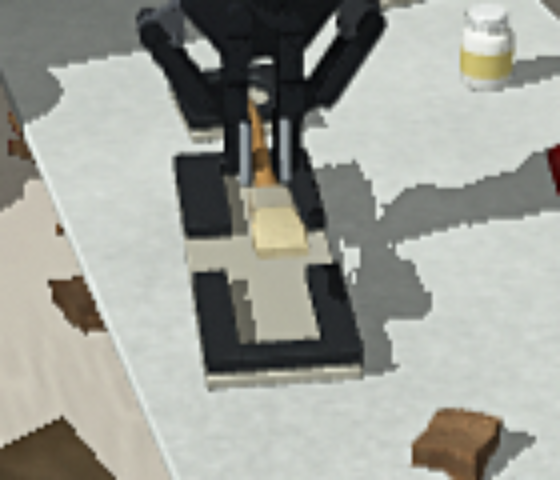

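>>> jog_arm(
  targets=[
    {"x": 0,"y": -3,"z": -18,"wx": 0,"wy": 0,"wz": 0,"grip": -1},
    {"x": 0,"y": 0,"z": -8,"wx": 0,"wy": 0,"wz": 0,"grip": -1},
    {"x": 0,"y": 0,"z": 0,"wx": 0,"wy": 0,"wz": 0,"grip": -1},
  ],
)

```text
time_s: 7.85
position: [0.4159, -0.2001, 0.0672]
tool_rot: [0.003, 0.764, 0.645, 0.002]
contact_force: [-0.2, -0.6, 0.1]
grip_width: 0.152
```

```bash
python3 d.py .4125 -.199 .0475 80.1
```

```text
d mm [ -3.4    1.05 -19.69] rot [ 0.09  0.42 -0.26] t 7.85 grip 12.943788173002128 F [-0.2  -0.64  0.14] q6 1.2894181378899863
```

>>> jog_arm(
  targets=[
    {"x": -3.5,"y": 1,"z": -8,"wx": 0,"wy": 0.4,"wz": -0.2,"grip": -1},
    {"x": 0,"y": 0,"z": 0,"wx": 0,"wy": 0,"wz": 0,"grip": -1},
  ],
)

```text
time_s: 8.1
position: [0.4128, -0.1992, 0.0596]
tool_rot: [0.001, 0.765, 0.644, -0.0]
contact_force: [0.0, -0.2, -1.0]
grip_width: 0.155
```

```bash
python3 d.py .4125 -.199 .0475 80.1
```

```text
d mm [ -0.28   0.18 -12.12] rot [ 0.12  0.07 -0.05] t 8.1 grip 13.160344064224713 F [ 0.02 -0.16 -0.98] q6 1.2941262447451922
```

>>> jog_arm(
  targets=[
    {"x": -0.3,"y": 0,"z": -7,"wx": 0,"wy": 0,"wz": 0,"grip": -1},
    {"x": 0,"y": 0,"z": -3,"wx": 0,"wy": 0,"wz": 0,"grip": -1},
    {"x": 0,"y": 0,"z": 0,"wx": 0,"wy": 0,"wz": 0,"grip": -1},
  ],
)

```text
time_s: 8.48
position: [0.4127, -0.1993, 0.0492]
tool_rot: [0.001, 0.765, 0.644, -0.0]
contact_force: [-0.8, -0.9, 0.2]
grip_width: 0.148
```

```bash
python3 d.py .4125 -.199 .0475 80.1
```

```text
d mm [-0.21  0.28 -1.7 ] rot [ 0.14  0.1  -0.05] t 8.475 grip 12.601365553055048 F [-0.78 -0.92  0.21] q6 1.2938022158292004
```

>>> jog_arm(
  targets=[
    {"x": 0,"y": 0,"z": -1.5,"wx": 0,"wy": 0,"wz": 0,"grip": -1},
    {"x": 0,"y": 0,"z": 0,"wx": 0,"wy": 0,"wz": 0,"grip": -1},
    {"x": 0,"y": 0,"z": 0,"wx": 0,"wy": 0,"wz": 0,"grip": -0.5},
    {"x": 0,"y": 0,"z": 0,"wx": 0,"wy": 0,"wz": 0,"grip": -0.1},
    {"x": 0,"y": 0,"z": 20,"wx": 0,"wy": 0,"wz": 0,"grip": -0.1},
    {"x": 0,"y": 0,"z": 50,"wx": 0,"wy": 0,"wz": 0,"grip": -0.1},
    {"x": 0,"y": 0,"z": 50,"wx": 0,"wy": 0,"wz": 0,"grip": -0.1},
    {"x": 0,"y": 0,"z": 0,"wx": 0,"wy": 0,"wz": 0,"grip": -0.1},
  ],
)

```text
time_s: 9.48
position: [0.4122, -0.1991, 0.171]
tool_rot: [0.001, 0.765, 0.644, -0.0]
contact_force: [-0.0, 0.1, -0.2]
grip_width: 0.449
```

```bash
python3 d.py .5986 -.1973 .09 78.6;python3 -c "
from h import *
snap('wrist','w9')
_,a=snap('side','s9'); cv2.imwrite('pics/s9c.png',cv2.resize(a[210:330,200:360],None,fx=4,fy=4))"
```

```text
d mm [186.36   1.79 -81.  ] rot [ 0.13  0.07 -1.55] t 9.475 grip 38.18527452687922 F [-0.03  0.09 -0.22] q6 1.2938050276357835
```

View pics/w9.png

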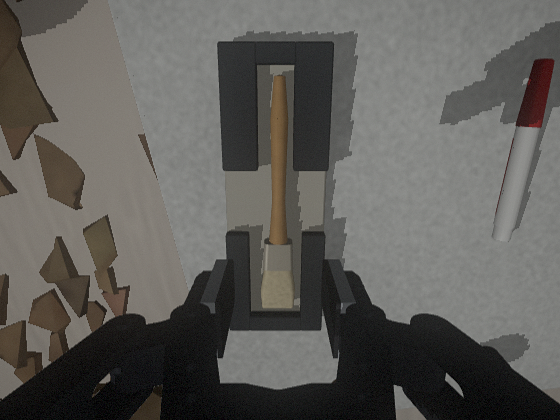

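View pics/s9c.png

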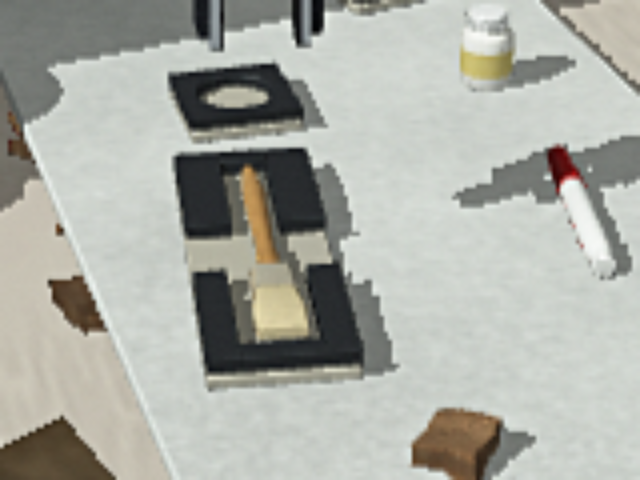

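```bash
python3 - <<'E' | tail -1
from m2 import *
a=pt("w9",(543,60),.044);b=pt("w9",(503,240),.044);d=a-b;print("==",(a+b)/2,np.linalg.norm(d),np.degrees(np.arctan2(d[1],d[0])))
E
```

```text
== [ 0.5993 -0.1981  0.044 ] 0.13496997784623208 78.97013484624429
```

>>> jog_arm(
  targets=[
    {"x": 50,"y": 0,"z": -15,"wx": 0,"wy": 0,"wz": -1.5,"grip": -0.1},
    {"x": 55,"y": 0,"z": -20,"wx": 0,"wy": 0,"wz": 0,"grip": -0.1},
    {"x": 45,"y": 0,"z": -20,"wx": 0,"wy": 0,"wz": 0,"grip": -0.1},
    {"x": 20,"y": 0,"z": -10,"wx": 0,"wy": 0,"wz": 0,"grip": -0.1},
    {"x": 0,"y": 0,"z": 0,"wx": 0,"wy": 0,"wz": 0,"grip": -0.1},
    {"x": 0,"y": 0,"z": 0,"wx": 0,"wy": 0,"wz": 0,"grip": -0.1},
  ],
)

```text
time_s: 10.32
position: [0.5759, -0.195, 0.0896]
tool_rot: [-0.01, 0.774, 0.633, -0.007]
contact_force: [0.2, -0.5, -0.1]
grip_width: 0.449
```

```bash
python3 d.py .5986 -.1973 .07 78.6
```

```text
d mm [ 22.72  -2.33 -19.55] rot [-0.37 -1.32  0.08] t 10.325 grip 38.177248339496316 F [ 0.24 -0.46 -0.09] q6 1.4453227790118084
```

>>> jog_arm(
  targets=[
    {"x": 23,"y": -2.5,"z": -10,"wx": -0.4,"wy": -1.3,"wz": 0,"grip": -0.1},
    {"x": 0,"y": 0,"z": 0,"wx": 0,"wy": 0,"wz": 0,"grip": -0.1},
    {"x": 0,"y": 0,"z": 0,"wx": 0,"wy": 0,"wz": 0,"grip": -0.1},
  ],
)

```text
time_s: 10.7
position: [0.5987, -0.198, 0.0797]
tool_rot: [0.001, 0.775, 0.632, 0.0]
contact_force: [0.4, -1.0, 0.3]
grip_width: 0.452
```

```bash
python3 d.py .599 -.1977 .039 78.8;python3 -c "
from h import *
snap('wrist','w10')"
```

```text
d mm [  0.33   0.28 -40.69] rot [0.07 0.07 0.34] t 10.7 grip 38.431338825767824 F [ 0.41 -0.97  0.33] q6 1.4532947896064117
```

View pics/w10.png

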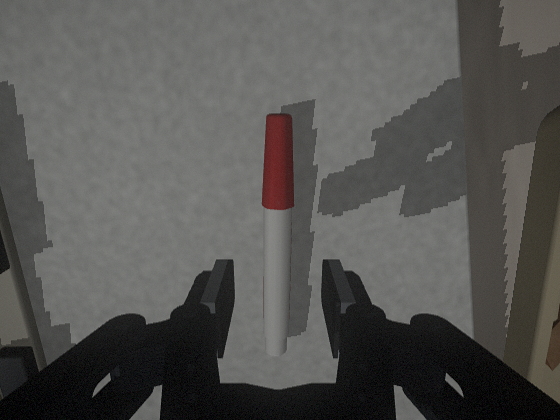

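>>> jog_arm(
  targets=[
    {"x": 0,"y": 0,"z": -15,"wx": 0,"wy": 0,"wz": 0,"grip": -0.2},
    {"x": 0,"y": 0,"z": -7,"wx": 0,"wy": 0,"wz": 0,"grip": -0.2},
    {"x": 0,"y": 0,"z": 0,"wx": 0,"wy": 0,"wz": 0,"grip": -0.2},
  ],
)

```text
time_s: 11.12
position: [0.5981, -0.198, 0.0565]
tool_rot: [0.001, 0.775, 0.632, 0.0]
contact_force: [-0.7, 0.6, -0.2]
grip_width: 0.401
```

```bash
python3 d.py .599 -.1977 .039 78.8
```

```text
d mm [  0.89   0.33 -17.48] rot [0.07 0.07 0.37] t 11.125 grip 34.11828314364382 F [-0.65  0.64 -0.18] q6 1.453296095539309
```

>>> jog_arm(
  targets=[
    {"x": 0.9,"y": 0,"z": -11,"wx": 0,"wy": 0,"wz": 0.4,"grip": -0.2},
    {"x": 0,"y": 0,"z": -6,"wx": 0,"wy": 0,"wz": 0,"grip": -0.2},
    {"x": 0,"y": 0,"z": 0,"wx": 0,"wy": 0,"wz": 0,"grip": -0.4},
    {"x": 0,"y": 0,"z": 0,"wx": 0,"wy": 0,"wz": 0,"grip": -0.6},
    {"x": 0,"y": 0,"z": 0,"wx": 0,"wy": 0,"wz": 0,"grip": -1},
    {"x": 0,"y": 0,"z": 0,"wx": 0,"wy": 0,"wz": 0,"grip": -1},
    {"x": 0,"y": 0,"z": 0,"wx": 0,"wy": 0,"wz": 0,"grip": -1},
  ],
  newtons=22,
)

```text
time_s: 12.0
position: [0.5995, -0.1981, 0.0388]
tool_rot: [0.001, 0.772, 0.635, 0.0]
contact_force: [0.3, -0.2, 0.3]
grip_width: 0.17
```

```bash
python3 d.py .599 -.1977 .039 78.8;python3 -c "
from h import *
snap('wrist','w11')"
```

```text
d mm [-0.49  0.44  0.23] rot [ 0.09  0.12 -0.07] t 12.0 grip 14.41216920514445 F [ 0.31 -0.21  0.35] q6 1.4462708303606158
```

View pics/w11.png

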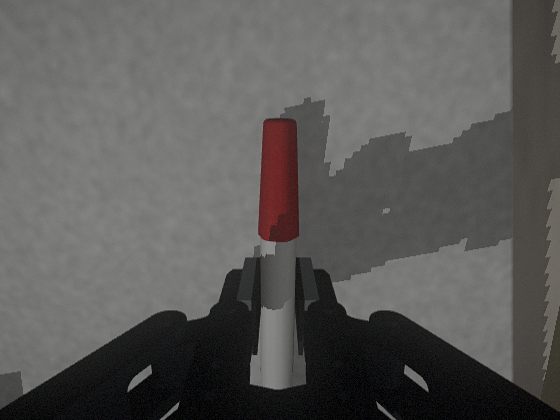

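>>> jog_arm(
  targets=[
    {"x": 0,"y": 0,"z": 40,"wx": 0,"wy": 0,"wz": 0,"grip": -1},
    {"x": 0,"y": 0,"z": 40,"wx": 0,"wy": 0,"wz": 0,"grip": -1},
    {"x": 0,"y": 40,"z": 20,"wx": 0,"wy": 0,"wz": 3,"grip": -1},
    {"x": 0,"y": 60,"z": 5,"wx": 0,"wy": 0,"wz": 4,"grip": -1},
    {"x": -2,"y": 60,"z": 0,"wx": 0,"wy": 0,"wz": 4,"grip": -1},
    {"x": -2,"y": 60,"z": 0,"wx": 0,"wy": 0,"wz": 4,"grip": -1},
    {"x": -2,"y": 60,"z": 0,"wx": 0,"wy": 0,"wz": 4,"grip": -1},
    {"x": -2,"y": 55,"z": 0,"wx": 0,"wy": 0,"wz": 3,"grip": -1},
    {"x": -2,"y": 40,"z": 0,"wx": 0,"wy": 0,"wz": 1,"grip": -1},
    {"x": 0,"y": 20,"z": 0,"wx": 0,"wy": 0,"wz": 0,"grip": -1},
    {"x": 0,"y": 0,"z": 0,"wx": 0,"wy": 0,"wz": 0,"grip": -1},
    {"x": 0,"y": 0,"z": 0,"wx": 0,"wy": 0,"wz": 0,"grip": -1},
  ],
)

```text
time_s: 13.55
position: [0.5895, 0.2065, 0.1483]
tool_rot: [0.004, 0.627, 0.779, 0.003]
contact_force: [0.1, -0.4, -1.8]
grip_width: 0.173
```

```bash
python3 d.py .5854 .2145 .1 101.9
```

```text
d mm [ -4.1    8.02 -48.32] rot [ 0.05  0.54 -0.45] t 13.55 grip 14.665219735416324 F [ 0.13 -0.39 -1.76] q6 1.6941074286123088
```

>>> jog_arm(
  targets=[
    {"x": -4,"y": 8,"z": -25,"wx": 0,"wy": 0.5,"wz": -0.5,"grip": -1},
    {"x": 0,"y": 0,"z": -15,"wx": 0,"wy": 0,"wz": 0,"grip": -1},
    {"x": 0,"y": 0,"z": 0,"wx": 0,"wy": 0,"wz": 0,"grip": -1},
    {"x": 0,"y": 0,"z": 0,"wx": 0,"wy": 0,"wz": 0,"grip": -1},
  ],
)

```text
time_s: 14.05
position: [0.587, 0.209, 0.1083]
tool_rot: [0.001, 0.633, 0.774, -0.0]
contact_force: [-0.3, 0.0, -0.1]
grip_width: 0.169
```

```bash
python3 d.py .5854 .2145 .047 101.9;python3 -c "
from h import *
snap('wrist','w12')"
```

```text
d mm [ -1.64   5.5  -61.33] rot [0.13 0.12 0.48] t 14.05 grip 14.362246064667698 F [-0.32  0.01 -0.07] q6 1.7148977872677775
```

View pics/w12.png

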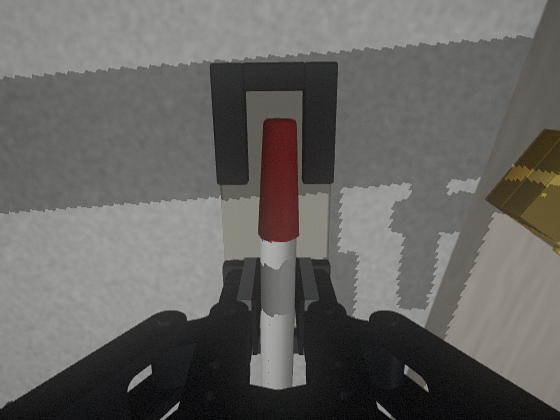

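>>> jog_arm(
  targets=[
    {"x": -1.5,"y": 5.5,"z": -20,"wx": 0,"wy": 0,"wz": 0.5,"grip": -1},
    {"x": 0,"y": 0,"z": -15,"wx": 0,"wy": 0,"wz": 0,"grip": -1},
    {"x": 0,"y": 0,"z": -3,"wx": 0,"wy": 0,"wz": 0,"grip": -1},
    {"x": 0,"y": 0,"z": 0,"wx": 0,"wy": 0,"wz": 0,"grip": -1},
  ],
)

```text
time_s: 14.6
position: [0.5879, 0.2143, 0.0721]
tool_rot: [0.003, 0.63, 0.776, 0.002]
contact_force: [0.2, 0.1, -0.2]
grip_width: 0.169
```

```bash
python3 d.py .5854 .2145 .047 101.9
```

```text
d mm [ -2.48   0.2  -25.14] rot [0.06 0.41 0.03] t 14.6 grip 14.382447454282254 F [ 0.18  0.13 -0.21] q6 1.7149595796501427
```

>>> jog_arm(
  targets=[
    {"x": -2.5,"y": 0,"z": -10,"wx": 0,"wy": 0.4,"wz": 0,"grip": -1},
    {"x": 0,"y": 0,"z": 0,"wx": 0,"wy": 0,"wz": 0,"grip": -1},
  ],
)

```text
time_s: 14.85
position: [0.5857, 0.2143, 0.0623]
tool_rot: [0.001, 0.63, 0.776, 0.0]
contact_force: [-0.3, 0.2, -0.7]
grip_width: 0.175
```

```bash
python3 d.py .5854 .2145 .047 101.9
```

```text
d mm [ -0.35   0.17 -15.31] rot [0.03 0.05 0.04] t 14.85 grip 14.864220230375935 F [-0.27  0.21 -0.74] q6 1.7150917999874806
```

>>> jog_arm(
  targets=[
    {"x": -0.3,"y": 0,"z": -9,"wx": 0,"wy": 0,"wz": 0,"grip": -1},
    {"x": 0,"y": 0,"z": -4,"wx": 0,"wy": 0,"wz": 0,"grip": -1},
    {"x": 0,"y": 0,"z": 0,"wx": 0,"wy": 0,"wz": 0,"grip": -1},
  ],
)

```text
time_s: 15.22
position: [0.5856, 0.2144, 0.0485]
tool_rot: [0.001, 0.63, 0.776, 0.0]
contact_force: [0.3, 0.3, 0.4]
grip_width: 0.172
```

```bash
python3 d.py .5854 .2145 .047 101.9
```

```text
d mm [-0.22  0.12 -1.54] rot [0.03 0.07 0.04] t 15.225 grip 14.61675547322083 F [0.27 0.29 0.38] q6 1.715285013144765
```

>>> jog_arm(
  targets=[
    {"x": 0,"y": 0,"z": -1.3,"wx": 0,"wy": 0,"wz": 0,"grip": -1},
    {"x": 0,"y": 0,"z": 0,"wx": 0,"wy": 0,"wz": 0,"grip": -1},
    {"x": 0,"y": 0,"z": 0,"wx": 0,"wy": 0,"wz": 0,"grip": -0.5},
    {"x": 0,"y": 0,"z": 0,"wx": 0,"wy": 0,"wz": 0,"grip": -0.1},
    {"x": 0,"y": 0,"z": 20,"wx": 0,"wy": 0,"wz": 0,"grip": -0.1},
    {"x": 0,"y": 0,"z": 50,"wx": 0,"wy": 0,"wz": 0,"grip": 0},
    {"x": 0,"y": 0,"z": 50,"wx": 0,"wy": 0,"wz": 0,"grip": 0.5},
    {"x": 0,"y": 0,"z": 30,"wx": 0,"wy": 0,"wz": 0,"grip": 1},
    {"x": 0,"y": 0,"z": 0,"wx": 0,"wy": 0,"wz": 0,"grip": 1},
  ],
)

```text
time_s: 16.35
position: [0.5847, 0.2141, 0.2017]
tool_rot: [0.001, 0.63, 0.776, 0.0]
contact_force: [-0.4, 0.0, -0.3]
grip_width: 0.998
```

```bash
python3 d.py .4459 .4017 .2 101.9;python3 -c "
from h import *
snap('wrist','w13')"
```

```text
d mm [-138.83  187.59   -1.68] rot [0.03 0.07 0.04] t 16.35 grip 84.8387918023996 F [-0.41  0.05 -0.3 ] q6 1.7152644535352053
```

View pics/w13.png

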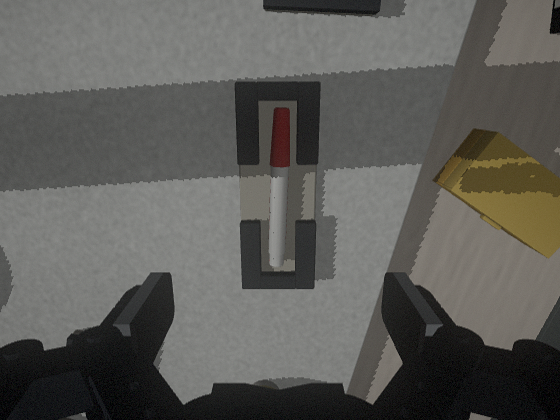

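>>> jog_arm(
  targets=[
    {"x": -40,"y": 40,"z": 0,"wx": 0,"wy": 0,"wz": 0,"grip": 1},
    {"x": -50,"y": 40,"z": 0,"wx": 0,"wy": 0,"wz": 0,"grip": 1},
    {"x": -30,"y": 20,"z": 0,"wx": 0,"wy": 0,"wz": 0,"grip": 1},
    {"x": 0,"y": 0,"z": 0,"wx": 0,"wy": 0,"wz": 0,"grip": 1},
    {"x": 0,"y": 0,"z": 0,"wx": 0,"wy": 0,"wz": 0,"grip": 1},
  ],
)

```text
time_s: 17.02
position: [0.4579, 0.3131, 0.1915]
tool_rot: [-0.002, 0.631, 0.776, -0.007]
contact_force: [-0.7, 0.6, 0.3]
grip_width: 1.001
```

```bash
python3 d.py .4459 .4017 .2 101.9;python3 -c "
from h import *
snap('wrist','w14')"
```

```text
d mm [-12.03  88.63   8.53] rot [ 0.45 -0.63  0.17] t 17.025 grip 85.06362772920703 F [-0.69  0.6   0.3 ] q6 1.965921290425095
```

View pics/w14.png

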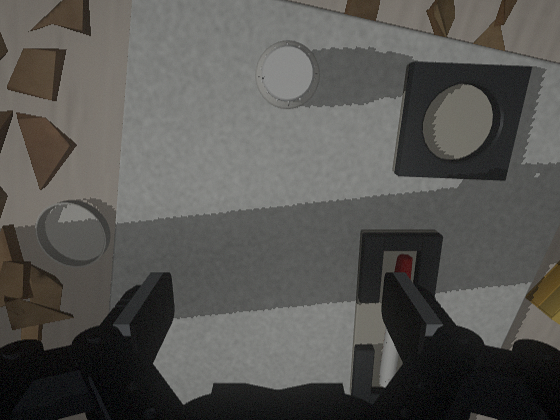

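```bash
python3 - <<'E' | sed -n '/==/,$p'
from m2 import *
print("==",pt("w14",(288,73),.111), pt("w14",(462,121),.056)); corners("w14",[(406,62),(531,66),(505,181),(394,175)],.056)
inner("w14",(415,78,504,165),.056,58)
inner("w14",(250,35,312,105),.111,140)
E
```

```text
== [0.4453 0.4012 0.111 ] [0.58   0.3978 0.056 ]
w14 c [0.5782 0.3955] edges [0.0893 0.0841 0.0874 0.0823] axis deg 100.62384302810217
circle w14 (575.3511352539062, 395.8555908203125) 55.30889129638672
circle w14 (454.1726989746094, 390.9189758300781) 1.296852946281433
```

>>> jog_arm(
  targets=[
    {"x": -6,"y": 40,"z": 8,"wx": 0,"wy": 0,"wz": 0,"grip": 1},
    {"x": -6,"y": 35,"z": 0,"wx": 0,"wy": -0.6,"wz": 0,"grip": 1},
    {"x": 0,"y": 6,"z": 0,"wx": 0,"wy": 0,"wz": 0,"grip": 1},
    {"x": 0,"y": 0,"z": 0,"wx": 0,"wy": 0,"wz": 0,"grip": 1},
    {"x": 0,"y": 0,"z": 0,"wx": 0,"wy": 0,"wz": 0,"grip": 1},
  ],
)

```text
time_s: 17.7
position: [0.4503, 0.3906, 0.197]
tool_rot: [0.003, 0.635, 0.772, -0.005]
contact_force: [-0.7, -0.8, -0.9]
grip_width: 0.996
```

```bash
python3 d.py .4456 .4015 .15 101.9
```

```text
d mm [ -4.71  10.9  -46.99] rot [ 0.68 -0.12  0.77] t 17.7 grip 84.68679739881502 F [-0.67 -0.79 -0.92] q6 2.095143439082384
```

>>> jog_arm(
  targets=[
    {"x": -4.5,"y": 11,"z": -20,"wx": 0.6,"wy": 0,"wz": 0.7,"grip": 1},
    {"x": 0,"y": 0,"z": 0,"wx": 0,"wy": 0,"wz": 0,"grip": 1},
    {"x": 0,"y": 0,"z": -20,"wx": 0,"wy": 0,"wz": 0,"grip": 1},
    {"x": 0,"y": 0,"z": 0,"wx": 0,"wy": 0,"wz": 0,"grip": 1},
  ],
)

```text
time_s: 18.2
position: [0.448, 0.3976, 0.1582]
tool_rot: [0.001, 0.633, 0.775, -0.001]
contact_force: [0.3, -0.1, 0.1]
grip_width: 0.997
```

```bash
python3 d.py .4456 .4015 .051 101.9;python3 -c "
from h import *
snap('wrist','w15')"
```

```text
d mm [  -2.39    3.86 -107.21] rot [ 0.14 -0.02  0.38] t 18.2 grip 84.75851142023605 F [ 0.34 -0.14  0.07] q6 2.096400918396761
```

View pics/w15.png

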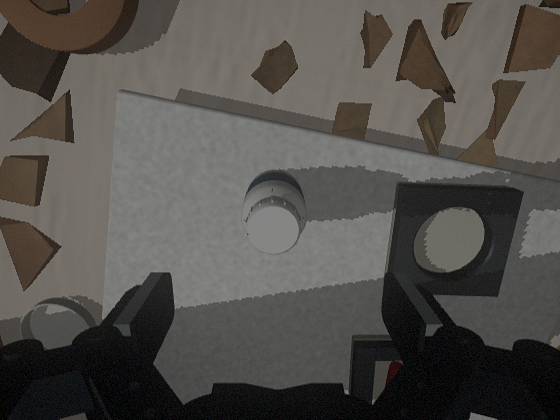

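>>> jog_arm(
  targets=[
    {"x": -2.4,"y": 3.8,"z": -20,"wx": 0,"wy": 0,"wz": 0.4,"grip": 1},
    {"x": 0,"y": 0,"z": 0,"wx": 0,"wy": 0,"wz": 0,"grip": 1},
  ],
)

```text
time_s: 18.5
position: [0.4483, 0.4026, 0.1424]
tool_rot: [0.001, 0.63, 0.776, 0.003]
contact_force: [-0.5, -0.6, 0.1]
grip_width: 0.997
```

```bash
python3 d.py .4456 .4015 .051 101.9
```

```text
d mm [ -2.69  -1.11 -91.41] rot [-0.12  0.3   0.04] t 18.5 grip 84.75424536125038 F [-0.48 -0.62  0.07] q6 2.096667934193856
```

>>> jog_arm(
  targets=[
    {"x": -2.6,"y": -1,"z": -25,"wx": 0,"wy": 0.3,"wz": 0,"grip": 1},
    {"x": 0,"y": 0,"z": -25,"wx": 0,"wy": 0,"wz": 0,"grip": 1},
    {"x": 0,"y": 0,"z": -10,"wx": 0,"wy": 0,"wz": 0,"grip": 1},
    {"x": 0,"y": 0,"z": 0,"wx": 0,"wy": 0,"wz": 0,"grip": 1},
  ],
)

```text
time_s: 19.0
position: [0.4499, 0.4038, 0.0882]
tool_rot: [0.001, 0.631, 0.776, 0.006]
contact_force: [-0.2, 0.5, 1.0]
grip_width: 0.999
```

```bash
python3 d.py .4456 .4015 .051 101.9
```

```text
d mm [ -4.35  -2.34 -37.25] rot [-0.51  0.5   0.12] t 19.0 grip 84.91923746356095 F [-0.2   0.47  0.99] q6 2.096279552404282
```

>>> jog_arm(
  targets=[
    {"x": -4.3,"y": -2.3,"z": -14,"wx": -0.5,"wy": 0.5,"wz": 0,"grip": 1},
    {"x": 0,"y": 0,"z": 0,"wx": 0,"wy": 0,"wz": 0,"grip": 1},
    {"x": -0.5,"y": 0,"z": -12,"wx": 0,"wy": 0,"wz": 0,"grip": 1},
    {"x": 0,"y": 0,"z": 0,"wx": 0,"wy": 0,"wz": 0,"grip": 1},
  ],
)

```text
time_s: 19.5
position: [0.4461, 0.4025, 0.063]
tool_rot: [0.0, 0.631, 0.776, 0.001]
contact_force: [0.2, 0.7, -0.1]
grip_width: 1.0
```

```bash
python3 d.py .4456 .4015 .051 101.9
```

```text
d mm [ -0.52  -1.   -12.  ] rot [-0.11  0.13  0.12] t 19.5 grip 85.00747232827698 F [ 0.21  0.66 -0.12] q6 2.099315413126816
```

>>> jog_arm(
  targets=[
    {"x": -0.5,"y": -1,"z": -11,"wx": 0,"wy": 0,"wz": 0,"grip": 1},
    {"x": 0,"y": 0,"z": 0,"wx": 0,"wy": 0,"wz": 0,"grip": 0.6},
    {"x": 0,"y": 0,"z": 0,"wx": 0,"wy": 0,"wz": 0,"grip": 0.3},
    {"x": 0,"y": 0,"z": 0,"wx": 0,"wy": 0,"wz": 0,"grip": 0.1},
    {"x": 0,"y": 0,"z": 0,"wx": 0,"wy": 0,"wz": 0,"grip": 0},
    {"x": 0,"y": 0,"z": 0,"wx": 0,"wy": 0,"wz": 0,"grip": -0.3},
    {"x": 0,"y": 0,"z": 0,"wx": 0,"wy": 0,"wz": 0,"grip": -0.3},
    {"x": 0,"y": 0,"z": 0,"wx": 0,"wy": 0,"wz": 0,"grip": -0.3},
  ],
  newtons=25,
)

```text
time_s: 20.5
position: [0.446, 0.4018, 0.0517]
tool_rot: [0.0, 0.631, 0.776, 0.002]
contact_force: [-0.3, -1.0, 0.7]
grip_width: 0.471
```

```bash
python3 d.py .4456 .4015 .051 101.9;python3 -c "
from h import *
snap('wrist','w16')"
```

```text
d mm [-0.38 -0.27 -0.75] rot [-0.15  0.18  0.12] t 20.5 grip 40.03430491713266 F [-0.26 -1.05  0.69] q6 2.098573293109966
```

View pics/w16.png

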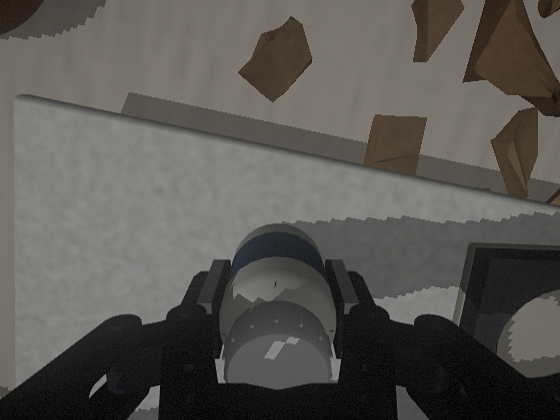

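>>> jog_arm(
  targets=[
    {"x": 0,"y": 0,"z": 30,"wx": 0,"wy": 0,"wz": 0,"grip": -0.3},
    {"x": 0,"y": 0,"z": 30,"wx": 0,"wy": 0,"wz": 0,"grip": -0.3},
    {"x": 25,"y": -1,"z": 5,"wx": 0,"wy": 0,"wz": 0,"grip": -0.3},
    {"x": 35,"y": -1,"z": 0,"wx": 0,"wy": 0,"wz": 0,"grip": -0.3},
    {"x": 35,"y": -2,"z": 0,"wx": 0,"wy": 0,"wz": 0,"grip": -0.3},
    {"x": 20,"y": -2,"z": 0,"wx": 0,"wy": 0,"wz": 0,"grip": -0.3},
    {"x": 5,"y": 0,"z": 0,"wx": 0,"wy": 0,"wz": 0,"grip": -0.3},
    {"x": 0,"y": 0,"z": 0,"wx": 0,"wy": 0,"wz": 0,"grip": -0.3},
    {"x": 0,"y": 0,"z": 0,"wx": 0,"wy": 0,"wz": 0,"grip": -0.3},
  ],
)

```text
time_s: 21.68
position: [0.5665, 0.3949, 0.1177]
tool_rot: [-0.0, 0.63, 0.777, 0.0]
contact_force: [-0.2, 0.4, -0.6]
grip_width: 0.477
```

```bash
python3 d.py .580 .3962 .1 101.9
```

```text
d mm [ 13.5    1.35 -17.72] rot [-0.05 -0.01  0.  ] t 21.675 grip 40.52072237111612 F [-0.23  0.42 -0.59] q6 1.9715350272905754
```

>>> jog_arm(
  targets=[
    {"x": 13.5,"y": 1.5,"z": 0,"wx": 0,"wy": 0,"wz": 0,"grip": -0.3},
    {"x": 0,"y": 0,"z": 0,"wx": 0,"wy": 0,"wz": 0,"grip": -0.3},
    {"x": 0,"y": 0,"z": 0,"wx": 0,"wy": 0,"wz": 0,"grip": -0.3},
  ],
)

```text
time_s: 22.05
position: [0.5769, 0.3968, 0.118]
tool_rot: [-0.001, 0.629, 0.777, -0.001]
contact_force: [0.3, -0.8, -0.5]
grip_width: 0.477
```

```bash
python3 d.py .580 .3962 .06 101.9;python3 -c "
from h import *
snap('wrist','w17')
_,a=snap('side','s17'); cv2.imwrite('pics/s17c.png',cv2.resize(a[120:240,190:350],None,fx=4,fy=4))"
```

```text
d mm [  3.12  -0.62 -58.01] rot [-0.01 -0.14 -0.14] t 22.05 grip 40.54186887643999 F [ 0.35 -0.84 -0.5 ] q6 1.9626097038185757
```

View pics/w17.png

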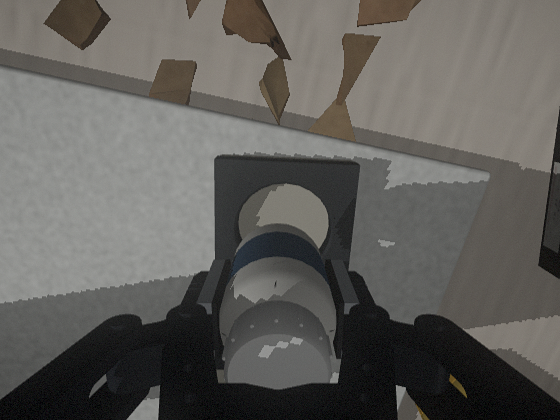

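View pics/s17c.png

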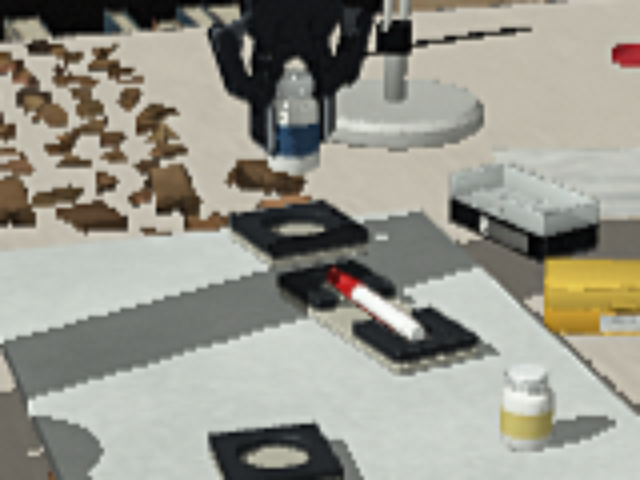

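>>> jog_arm(
  targets=[
    {"x": 3.2,"y": -0.6,"z": -20,"wx": 0,"wy": 0,"wz": 0,"grip": -0.3},
    {"x": 0,"y": 0,"z": -8,"wx": 0,"wy": 0,"wz": 0,"grip": -0.3},
    {"x": 0,"y": 0,"z": 0,"wx": 0,"wy": 0,"wz": 0,"grip": -0.3},
  ],
)

```text
time_s: 22.52
position: [0.5794, 0.3965, 0.0903]
tool_rot: [-0.001, 0.629, 0.778, -0.0]
contact_force: [-0.6, 0.3, -1.1]
grip_width: 0.477
```

```bash
python3 d.py .580 .3962 .06 101.9
```

```text
d mm [  0.61  -0.27 -30.34] rot [-0.04 -0.1  -0.18] t 22.525 grip 40.53297617197556 F [-0.63  0.35 -1.09] q6 1.9594147773585497
```

>>> jog_arm(
  targets=[
    {"x": 0.6,"y": -0.3,"z": -12,"wx": 0,"wy": 0,"wz": 0,"grip": -0.3},
    {"x": 0,"y": 0,"z": -10,"wx": 0,"wy": 0,"wz": 0,"grip": -0.3},
    {"x": 0,"y": 0,"z": 0,"wx": 0,"wy": 0,"wz": 0,"grip": -0.3},
    {"x": 0,"y": 0,"z": -5,"wx": 0,"wy": 0,"wz": 0,"grip": -0.3},
    {"x": 0,"y": 0,"z": 0,"wx": 0,"wy": 0,"wz": 0,"grip": -0.3},
  ],
)

```text
time_s: 23.15
position: [0.5802, 0.3965, 0.0625]
tool_rot: [-0.001, 0.629, 0.778, 0.0]
contact_force: [0.3, 0.3, -0.1]
grip_width: 0.476
```

```bash
python3 d.py .580 .3962 .06 101.9
```

```text
d mm [-0.23 -0.33 -2.53] rot [-0.08 -0.05 -0.18] t 23.15 grip 40.45326589202581 F [ 0.25  0.25 -0.12] q6 1.9586354810985016
```

>>> jog_arm(
  targets=[
    {"x": 0,"y": 0,"z": -2.5,"wx": 0,"wy": 0,"wz": 0,"grip": -0.3},
    {"x": 0,"y": 0,"z": 0,"wx": 0,"wy": 0,"wz": 0,"grip": -0.3},
  ],
)

```text
time_s: 23.4
position: [0.5805, 0.3967, 0.0603]
tool_rot: [-0.001, 0.629, 0.778, 0.001]
contact_force: [-0.4, -0.3, -0.5]
grip_width: 0.478
```

```bash
python3 d.py .580 .3962 .06 101.9;python3 -c "
from h import *
snap('wrist','w18')
_,a=snap('side','s18'); cv2.imwrite('pics/s18c.png',cv2.resize(a[120:240,190:350],None,fx=4,fy=4))"
```

```text
d mm [-0.51 -0.51 -0.28] rot [-0.11 -0.01 -0.18] t 23.4 grip 40.64674469283184 F [-0.37 -0.31 -0.46] q6 1.9586253105410727
```

View pics/s18c.png

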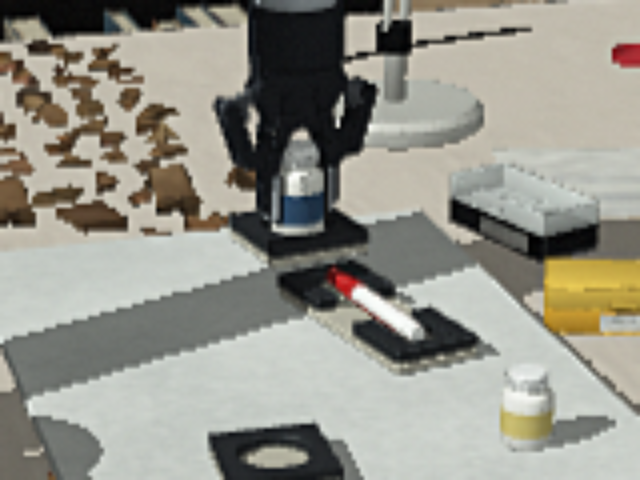

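View pics/w18.png

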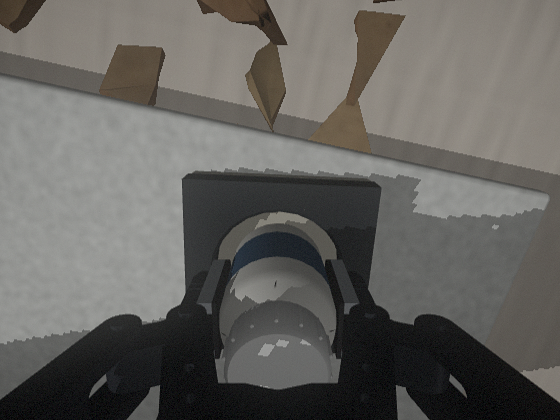

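Bottle sits inside the pocket, centred. Release and lift.

>>> jog_arm(
  targets=[
    {"x": 0,"y": 0,"z": -0.5,"wx": 0,"wy": 0,"wz": 0,"grip": -0.05},
    {"x": 0,"y": 0,"z": 0,"wx": 0,"wy": 0,"wz": 0,"grip": 0.1},
    {"x": 0,"y": 0,"z": 0,"wx": 0,"wy": 0,"wz": 0,"grip": 0.4},
    {"x": 0,"y": 0,"z": 0,"wx": 0,"wy": 0,"wz": 0,"grip": 0.8},
    {"x": 0,"y": 0,"z": 0,"wx": 0,"wy": 0,"wz": 0,"grip": 1},
    {"x": 0,"y": 0,"z": 0,"wx": 0,"wy": 0,"wz": 0,"grip": 1},
    {"x": 0,"y": 0,"z": 20,"wx": 0,"wy": 0,"wz": 0,"grip": 1},
    {"x": 0,"y": 0,"z": 40,"wx": 0,"wy": 0,"wz": 0,"grip": 1},
    {"x": 0,"y": 0,"z": 40,"wx": 0,"wy": 0,"wz": 0,"grip": 1},
    {"x": 0,"y": -10,"z": 30,"wx": 0,"wy": 0,"wz": 0,"grip": 1},
    {"x": 0,"y": 0,"z": 0,"wx": 0,"wy": 0,"wz": 0,"grip": 1},
  ],
)

```text
time_s: 24.88
position: [0.5799, 0.3862, 0.1933]
tool_rot: [-0.001, 0.629, 0.778, 0.0]
contact_force: [0.9, -0.0, -1.4]
grip_width: 1.002
```

```bash
python3 d.py .57 -.386 .2 90;python3 -c "
from h import *
snap('wrist','w19')
_,a=snap('side','s19'); cv2.imwrite('pics/s19c.png',cv2.resize(a[120:240,190:350],None,fx=4,fy=4))"
```

```text
d mm [  -9.94 -772.24    6.7 ] rot [ -0.1   -0.02 -12.1 ] t 24.875 grip 85.18170298559647 F [ 0.9  -0.   -1.38] q6 1.946473702143119
```

View pics/s19c.png

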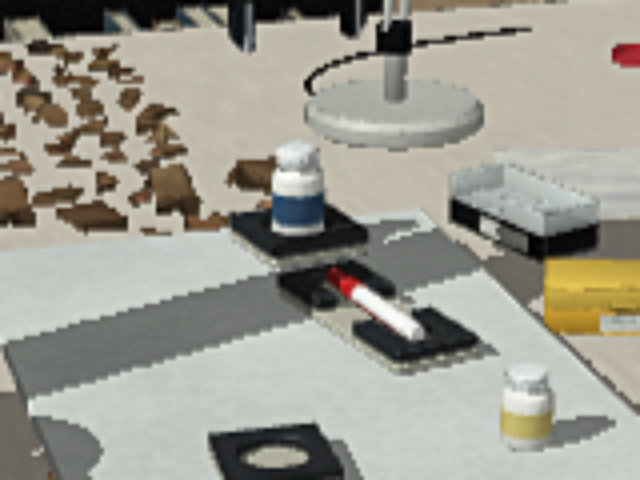

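View pics/w19.png

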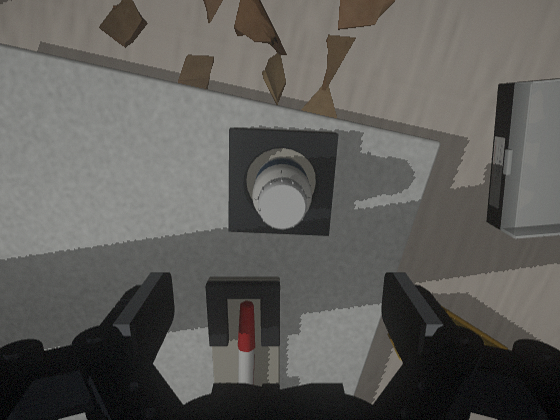

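>>> jog_arm(
  targets=[
    {"x": 0,"y": -50,"z": 0,"wx": 0,"wy": 0,"wz": -2,"grip": 1},
    {"x": 0,"y": -60,"z": 0,"wx": 0,"wy": 0,"wz": -2,"grip": 1},
    {"x": 0,"y": -60,"z": 0,"wx": 0,"wy": 0,"wz": -2,"grip": 1},
    {"x": 0,"y": -60,"z": 0,"wx": 0,"wy": 0,"wz": -2,"grip": 1},
    {"x": 0,"y": -60,"z": 0,"wx": 0,"wy": 0,"wz": -2,"grip": 1},
    {"x": 0,"y": -60,"z": 0,"wx": 0,"wy": 0,"wz": -2,"grip": 1},
    {"x": 0,"y": -60,"z": 0,"wx": 0,"wy": 0,"wz": 0,"grip": 0.6},
    {"x": 0,"y": -60,"z": 0,"wx": 0,"wy": 0,"wz": 0,"grip": 0.6},
    {"x": 0,"y": -60,"z": 0,"wx": 0,"wy": 0,"wz": 0,"grip": 0.6},
    {"x": 0,"y": -60,"z": 0,"wx": 0,"wy": 0,"wz": 0,"grip": 0.6},
    {"x": 0,"y": -60,"z": 0,"wx": 0,"wy": 0,"wz": 0,"grip": 0.6},
    {"x": 0,"y": -50,"z": 0,"wx": 0,"wy": 0,"wz": 0,"grip": 0.6},
    {"x": 0,"y": -40,"z": 0,"wx": 0,"wy": 0,"wz": 0,"grip": 0.6},
    {"x": 0,"y": 0,"z": 0,"wx": 0,"wy": 0,"wz": 0,"grip": 0.6},
    {"x": 0,"y": 0,"z": 0,"wx": 0,"wy": 0,"wz": 0,"grip": 0.6},
  ],
)

```text
time_s: 26.85
position: [0.5615, -0.3706, 0.1566]
tool_rot: [-0.02, 0.706, 0.708, -0.013]
contact_force: [-0.2, 0.4, -0.2]
grip_width: 0.797
```

```bash
python3 d.py .57 -.386 .2 90;python3 -c "
from h import *
snap('wrist','w20')"
```

```text
d mm [  8.52 -15.39  43.37] rot [-0.57 -2.65 -0.13] t 26.85 grip 67.71433804985435 F [-0.17  0.42 -0.19] q6 0.9935856580828032
```

View pics/w20.png

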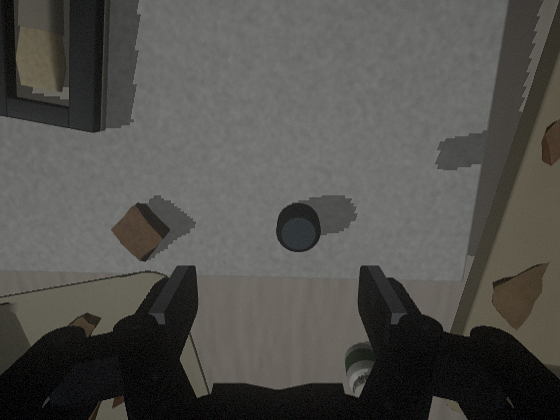

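```bash
python3 - <<'E' 
from h import *
a=cv2.imread("pics/w20.png")[195:260,265:335]; cv2.imwrite("pics/c20.png",cv2.resize(a,None,fx=8,fy=8,interpolation=0))
E
```

```text
(no output)
```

View pics/c20.png

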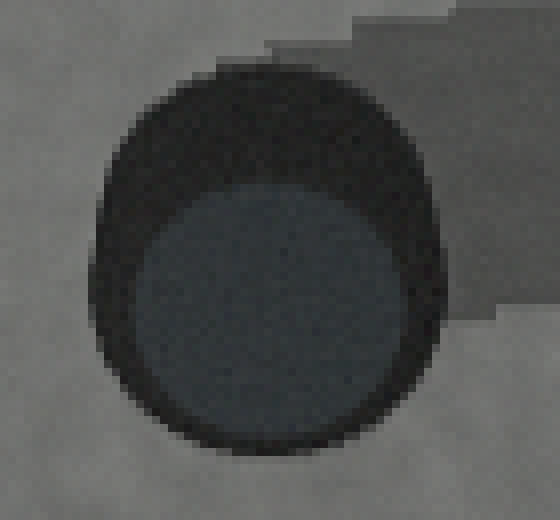

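```bash
python3 - <<'E' | sed -n '/==/,$p'
from m2 import *
o=np.array((265,195))
p=(np.array((271,308))+.5)/8-.5+o
c,_=load("w20")
print("==",pt("w20",p,.063),pt("w20",p,.060))
q=(np.array((267.5,290))+.5)/8-.5+o; print(pt("w20",q,.060))
C=pt("w20",p,.063)
t=np.linspace(0,2*np.pi,60)
for z,r in((.063,.016),(.036,.016),(.063,.012)):
    P=np.c_[C[0]+r*np.cos(t),C[1]+r*np.sin(t),0*t+z]; u=(proj(c,P)-o+.5)*8; print(z,r,u.min(0),u.max(0))
E
```

```text
== [ 0.5723 -0.3845  0.063 ] [ 0.5723 -0.3856  0.06  ]
[ 0.572  -0.3839  0.06  ]
0.063 0.016 [ 89.239  133.7099] [455.0292 476.8748]
0.036 0.016 [103.33    50.7577] [434.9714 365.1035]
0.063 0.012 [134.6772 178.0097] [409.0516 435.3502]
```

>>> jog_arm(
  targets=[
    {"x": 10,"y": -14,"z": -20,"wx": -0.6,"wy": -2.6,"wz": 0,"grip": 0.5},
    {"x": 0,"y": 0,"z": 0,"wx": 0,"wy": 0,"wz": 0,"grip": 0.5},
    {"x": 0,"y": 0,"z": 0,"wx": 0,"wy": 0,"wz": 0,"grip": 0.5},
  ],
)

```text
time_s: 27.28
position: [0.572, -0.3798, 0.1364]
tool_rot: [-0.001, 0.704, 0.71, -0.0]
contact_force: [0.6, -0.3, -0.3]
grip_width: 0.75
```

```bash
python3 d.py .572 -.3848 .0455 90
```

```text
d mm [ -0.01  -5.   -90.9 ] rot [-0.07 -0.12 -0.44] t 27.275 grip 63.780161619090045 F [ 0.57 -0.33 -0.35] q6 0.9770931238235191
```

>>> jog_arm(
  targets=[
    {"x": 0,"y": -5,"z": -25,"wx": 0,"wy": 0,"wz": -0.4,"grip": 0.4},
    {"x": 0,"y": 0,"z": -20,"wx": 0,"wy": 0,"wz": 0,"grip": 0.4},
    {"x": 0,"y": 0,"z": 0,"wx": 0,"wy": 0,"wz": 0,"grip": 0.4},
  ],
)

```text
time_s: 27.65
position: [0.5737, -0.3826, 0.0939]
tool_rot: [-0.0, 0.706, 0.709, -0.0]
contact_force: [0.2, -0.2, 0.1]
grip_width: 0.699
```

```bash
python3 d.py .572 -.3848 .0455 90;python3 -c "
from h import *
snap('wrist','w21')"
```

```text
d mm [ -1.74  -2.23 -48.42] rot [-0.   -0.02 -0.23] t 27.65 grip 59.42874240004189 F [ 0.17 -0.17  0.12] q6 0.9787930321361961
```

View pics/w21.png

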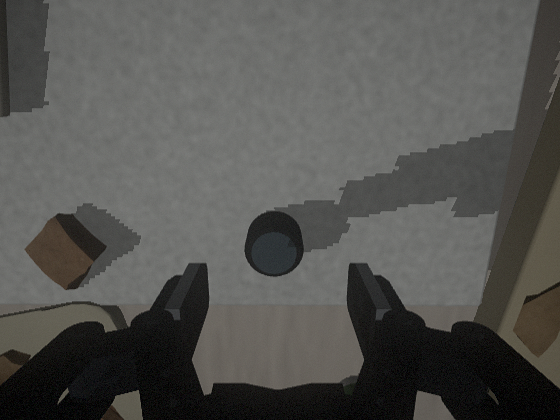

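```bash
python3 - <<'E' | sed -n '/==/,$p'
from m2 import *
print("==",pt("w21",(274,253),.063),pt("w21",(274,253),.060))
E
```

```text
== [ 0.5722 -0.3847  0.063 ] [ 0.5722 -0.3861  0.06  ]
```

>>> jog_arm(
  targets=[
    {"x": -1.7,"y": -2.2,"z": -18,"wx": 0,"wy": 0,"wz": 0,"grip": 0.4},
    {"x": 0,"y": 0,"z": -10,"wx": 0,"wy": 0,"wz": 0,"grip": 0.4},
    {"x": 0,"y": 0,"z": 0,"wx": 0,"wy": 0,"wz": 0,"grip": 0.4},
  ],
)

```text
time_s: 28.08
position: [0.5739, -0.3856, 0.0677]
tool_rot: [0.002, 0.705, 0.709, 0.0]
contact_force: [-0.5, -0.3, -0.7]
grip_width: 0.698
```

```bash
python3 d.py .572 -.3848 .0455 90
```

```text
d mm [ -1.91   0.8  -22.16] rot [ 0.17  0.23 -0.27] t 28.075 grip 59.306030559487674 F [-0.46 -0.3  -0.66] q6 0.9745847973306824
```

>>> jog_arm(
  targets=[
    {"x": -1.9,"y": 0.5,"z": -12,"wx": 0,"wy": 0.2,"wz": -0.2,"grip": 0.4},
    {"x": 0,"y": 0,"z": 0,"wx": 0,"wy": 0,"wz": 0,"grip": 0.4},
    {"x": 0,"y": 0,"z": -9,"wx": 0,"wy": 0,"wz": 0,"grip": 0.4},
    {"x": 0,"y": 0,"z": 0,"wx": 0,"wy": 0,"wz": 0,"grip": 0.2},
  ],
)

```text
time_s: 28.58
position: [0.5719, -0.3853, 0.0454]
tool_rot: [0.001, 0.707, 0.707, -0.001]
contact_force: [1.0, 0.2, -0.3]
grip_width: 0.599
```

```bash
python3 d.py .572 -.3848 .0455 90
```

```text
d mm [0.09 0.46 0.05] rot [ 0.18  0.03 -0.04] t 28.575 grip 50.926940217795256 F [ 0.96  0.24 -0.26] q6 0.9783273566143389
```

>>> jog_arm(
  targets=[
    {"x": 0,"y": 0,"z": 0,"wx": 0,"wy": 0,"wz": 0,"grip": 0},
    {"x": 0,"y": 0,"z": 0,"wx": 0,"wy": 0,"wz": 0,"grip": -0.15},
    {"x": 0,"y": 0,"z": 0,"wx": 0,"wy": 0,"wz": 0,"grip": -0.5},
    {"x": 0,"y": 0,"z": 0,"wx": 0,"wy": 0,"wz": 0,"grip": -0.5},
    {"x": 0,"y": 0,"z": 0,"wx": 0,"wy": 0,"wz": 0,"grip": -0.5},
  ],
  newtons=25,
)

```text
time_s: 29.2
position: [0.5725, -0.3856, 0.0463]
tool_rot: [0.002, 0.707, 0.707, -0.001]
contact_force: [0.1, 0.2, -0.6]
grip_width: 0.36
```

```bash
python3 d.py .572 -.3848 .0455 90;python3 -c "
from h import *
snap('wrist','w22')"
```

```text
d mm [-0.53  0.85 -0.8 ] rot [ 0.23  0.11 -0.04] t 29.2 grip 30.620078942712723 F [ 0.09  0.24 -0.65] q6 0.9783265384874569
```

View pics/w22.png

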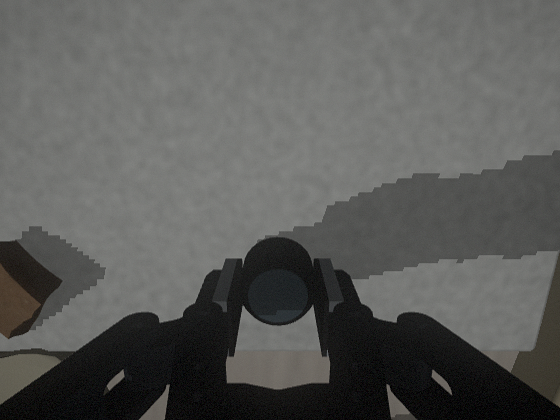

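>>> jog_arm(
  targets=[
    {"x": 0,"y": 0,"z": 40,"wx": 0,"wy": 0,"wz": 0,"grip": -0.5},
    {"x": 0,"y": 0,"z": 45,"wx": 0,"wy": 0,"wz": 0,"grip": -0.5},
    {"x": -10,"y": 40,"z": 10,"wx": 0,"wy": 0,"wz": 0,"grip": -0.5},
    {"x": -18,"y": 58,"z": 0,"wx": 0,"wy": 0,"wz": 0,"grip": -0.5},
    {"x": -18,"y": 58,"z": 0,"wx": 0,"wy": 0,"wz": 0,"grip": -0.5},
    {"x": -18,"y": 58,"z": 0,"wx": 0,"wy": 0,"wz": 0,"grip": -0.5},
    {"x": -18,"y": 55,"z": 0,"wx": 0,"wy": 0,"wz": 0,"grip": -0.5},
    {"x": -15,"y": 50,"z": 0,"wx": 0,"wy": 0,"wz": 0,"grip": -0.5},
    {"x": -10,"y": 30,"z": 0,"wx": 0,"wy": 0,"wz": 0,"grip": -0.5},
    {"x": 0,"y": 10,"z": 0,"wx": 0,"wy": 0,"wz": 0,"grip": -0.5},
    {"x": 0,"y": 0,"z": 0,"wx": 0,"wy": 0,"wz": 0,"grip": -0.5},
  ],
)

```text
time_s: 30.62
position: [0.4623, -0.0183, 0.1444]
tool_rot: [0.005, 0.707, 0.707, 0.002]
contact_force: [0.2, -0.7, -0.4]
grip_width: 0.36
```

```bash
python3 d.py .4517 -.0045 .1 90
```

```text
d mm [-10.61  13.77 -44.41] rot [0.27 0.52 0.04] t 30.625 grip 30.610527262555486 F [ 0.19 -0.71 -0.41] q6 1.5349931469692215
```

>>> jog_arm(
  targets=[
    {"x": -10.5,"y": 13.5,"z": -20,"wx": 0.2,"wy": 0.5,"wz": 0,"grip": -0.5},
    {"x": 0,"y": 0,"z": 0,"wx": 0,"wy": 0,"wz": 0,"grip": -0.5},
    {"x": 0,"y": 0,"z": 0,"wx": 0,"wy": 0,"wz": 0,"grip": -0.5},
  ],
)

```text
time_s: 31.0
position: [0.455, -0.0077, 0.125]
tool_rot: [0.003, 0.709, 0.706, 0.0]
contact_force: [0.2, -0.3, 0.3]
grip_width: 0.36
```

```bash
python3 d.py .4517 -.005 .0543 90;python3 -c "
from h import *
snap('wrist','w23')"
```

```text
d mm [ -3.33   2.66 -70.74] rot [0.19 0.23 0.25] t 31.0 grip 30.5795247512773 F [ 0.21 -0.27  0.27] q6 1.5605802303288157
```

View pics/w23.png

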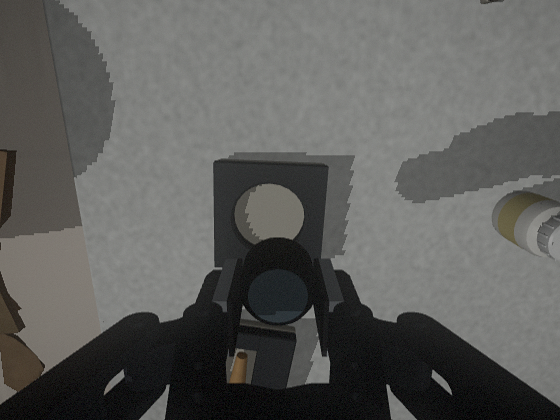

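>>> jog_arm(
  targets=[
    {"x": -3.3,"y": 2.7,"z": -20,"wx": 0.2,"wy": 0.2,"wz": 0.2,"grip": -0.5},
    {"x": 0,"y": 0,"z": -15,"wx": 0,"wy": 0,"wz": 0,"grip": -0.5},
    {"x": 0,"y": 0,"z": 0,"wx": 0,"wy": 0,"wz": 0,"grip": -0.5},
  ],
)

```text
time_s: 31.42
position: [0.4549, -0.0071, 0.0913]
tool_rot: [0.002, 0.709, 0.706, 0.002]
contact_force: [-0.2, -0.4, -0.4]
grip_width: 0.36
```

```bash
python3 d.py .4517 -.005 .0543 90;python3 -c "
from h import *
snap('wrist','w24')"; python3 - <<'E' | sed -n '/==/,$p'
import os
os.chdir('.')
from m2 import *
print("==")
inner("w23",(225,175,312,238),.052,58)
E
```

```text
d mm [ -3.18   2.08 -36.97] rot [0.03 0.31 0.23] t 31.425 grip 30.60329234427334 F [-0.19 -0.37 -0.42] q6 1.5595654176179266
==
circle w23 (450.2364501953125, -3.172851800918579) 44.0699577331543
```

View pics/w24.png

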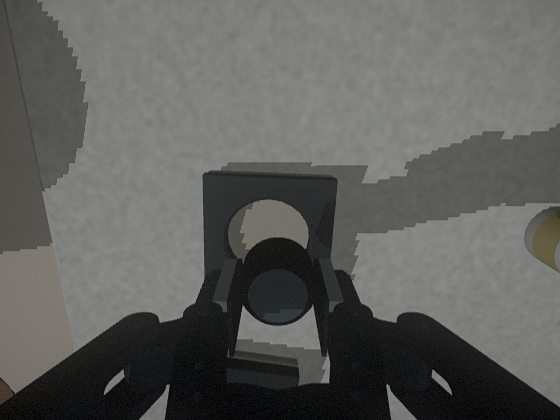

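>>> jog_arm(
  targets=[
    {"x": -3.5,"y": 2.5,"z": -10,"wx": 0,"wy": 0.3,"wz": 0.2,"grip": -0.5},
    {"x": 0,"y": 0,"z": 0,"wx": 0,"wy": 0,"wz": 0,"grip": -0.5},
  ],
)

```text
time_s: 31.72
position: [0.4529, -0.0048, 0.0825]
tool_rot: [0.001, 0.707, 0.707, 0.001]
contact_force: [-0.8, -0.8, -0.2]
grip_width: 0.363
```

```bash
python3 d.py .4513 -.0046 .0543 90
```

```text
d mm [ -1.65   0.22 -28.16] rot [0.04 0.19 0.05] t 31.725 grip 30.873787984390052 F [-0.76 -0.82 -0.16] q6 1.561524546869193
```

>>> jog_arm(
  targets=[
    {"x": -1.6,"y": 0.2,"z": -10,"wx": 0,"wy": 0.2,"wz": 0,"grip": -0.5},
    {"x": 0,"y": 0,"z": 0,"wx": 0,"wy": 0,"wz": 0,"grip": -0.5},
    {"x": 0,"y": 0,"z": -10,"wx": 0,"wy": 0,"wz": 0,"grip": -0.5},
    {"x": 0,"y": 0,"z": 0,"wx": 0,"wy": 0,"wz": 0,"grip": -0.5},
    {"x": 0,"y": 0,"z": -5,"wx": 0,"wy": 0,"wz": 0,"grip": -0.5},
    {"x": 0,"y": 0,"z": 0,"wx": 0,"wy": 0,"wz": 0,"grip": -0.5},
  ],
)

```text
time_s: 32.48
position: [0.4516, -0.0045, 0.056]
tool_rot: [0.0, 0.707, 0.707, -0.0]
contact_force: [0.1, -0.1, -0.4]
grip_width: 0.36
```

```bash
python3 d.py .4513 -.0046 .0543 90;python3 -c "
from h import *
snap('wrist','w25')
_,a=snap('side','s25'); cv2.imwrite('pics/s25c.png',cv2.resize(a[170:290,200:360],None,fx=4,fy=4))"
```

```text
d mm [-0.3  -0.1  -1.73] rot [0.04 0.02 0.04] t 32.475 grip 30.5686272743933 F [ 0.06 -0.1  -0.41] q6 1.561986410413534
```

View pics/w25.png

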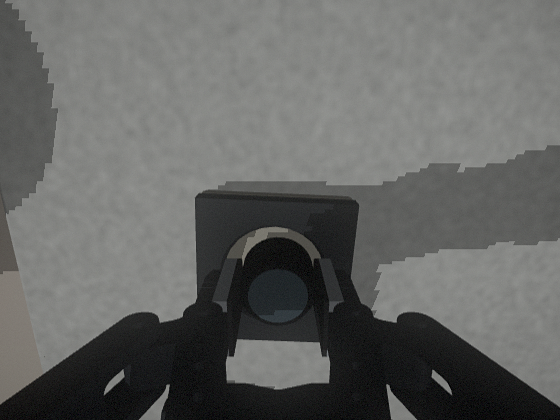

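View pics/s25c.png

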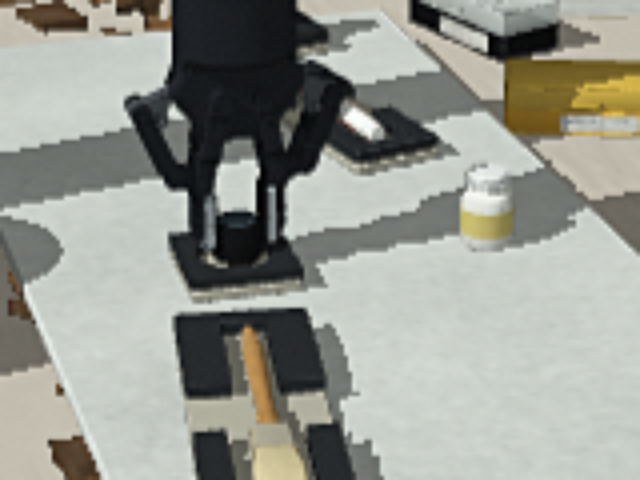

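>>> jog_arm(
  targets=[
    {"x": 0,"y": 0,"z": -1.6,"wx": 0,"wy": 0,"wz": 0,"grip": -0.5},
    {"x": 0,"y": 0,"z": 0,"wx": 0,"wy": 0,"wz": 0,"grip": -0.3},
    {"x": 0,"y": 0,"z": 0,"wx": 0,"wy": 0,"wz": 0,"grip": -0.1},
    {"x": 0,"y": 0,"z": 0,"wx": 0,"wy": 0,"wz": 0,"grip": 0.2},
    {"x": 0,"y": 0,"z": 0,"wx": 0,"wy": 0,"wz": 0,"grip": 0.4},
    {"x": 0,"y": 0,"z": 0,"wx": 0,"wy": 0,"wz": 0,"grip": 0.4},
    {"x": 0,"y": 0,"z": 20,"wx": 0,"wy": 0,"wz": 0,"grip": 0.4},
    {"x": 0,"y": 0,"z": 50,"wx": 0,"wy": 0,"wz": 0,"grip": 0.4},
    {"x": 0,"y": 0,"z": 50,"wx": 0,"wy": 0,"wz": 0,"grip": 0.4},
    {"x": 0,"y": 0,"z": 50,"wx": 0,"wy": 0,"wz": 0,"grip": 0.4},
    {"x": 0,"y": 0,"z": 50,"wx": 0,"wy": 0,"wz": 0,"grip": 0.4},
    {"x": 0,"y": 0,"z": 0,"wx": 0,"wy": 0,"wz": 0,"grip": 0.4},
  ],
)

```text
time_s: 34.08
position: [0.4502, -0.0045, 0.2816]
tool_rot: [0.001, 0.707, 0.707, 0.0]
contact_force: [1.7, -0.1, -0.2]
grip_width: 0.701
```

```bash
python3 -c "
from h import *
print(readout.get_obs()['time_s'])
snap('wrist','w26'); snap('scene','sc26')
_,a=snap('side','s26'); cv2.imwrite('pics/s26c.png',cv2.resize(a[150:340,190:390],None,fx=3.1,fy=3.1))"
```

```text
34.075
```

View pics/w26.png

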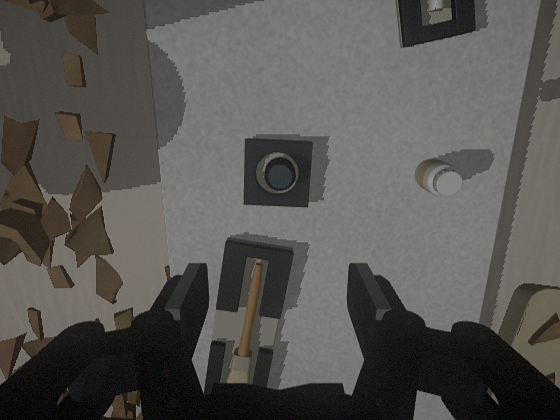

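View pics/s26c.png

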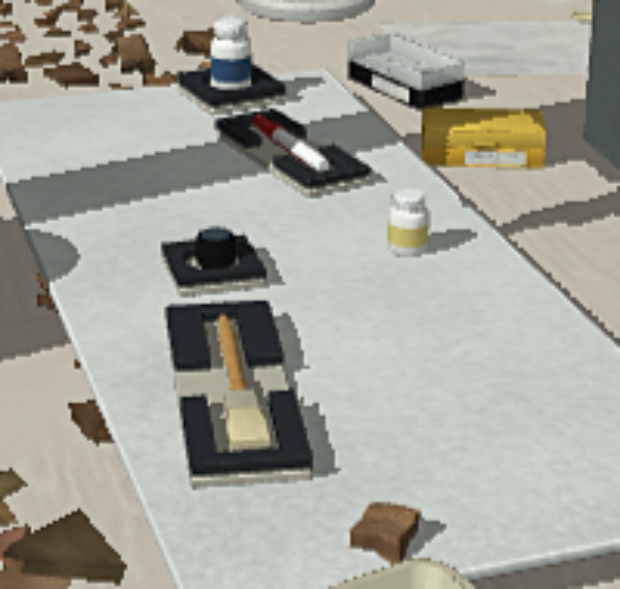

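```bash
python3 -c "
from workcell import job
print(job.job_done())"
```

```text
the job is handed in; nothing more can be done
None
```

The brush, marker, tall glue bottle and loupe are all put away, placed in that order, and the job was handed in at about 34 s of the 115 s allowed.

- **Brush and marker:** both lie flat in their slots. The bristles are in the wider half of the brush slot. The brush sits slightly askew, within the slot's clearance.
- **Bottle and loupe:** both stand upright in their round pockets, away from the pocket walls. I judged that they were right down from the release heights: bottle 8.2 mm and loupe about 8.5 mm above their pick-up heights, against a pocket floor 8 mm above the board.
- **Left alone:** the small bottle and the sherd were never touched and look unmoved in the last pictures.
- **Forces and end state:** every force reading I took was about 2 N or less. The gripper was open and clear of everything at the end.

The size checks agreed with the given dimensions to within about 2 mm. Two later checks did not agree fully. A second view of the bottle block read it 3–5 mm too large, and its centre differed by about 3 mm, so I kept the first measurement. An automatic check of the bottle cap failed, so I used the position I picked by eye.

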